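# Show the notched reference plate to the code reader

## Task

Lift the dust cover off the plate box and stand it right way up on the bench beside the box. Then find the one brass plate with a small notch in its top corner, lift it out by its two short ends without touching its polished faces, and hold it up to the stand-mounted reader with the label side up: the code on its frosted end centred at the reader's reading point and facing the reader's window squarely. Finish while still holding it there, motionless in the air, and leave the two plain plates in their slots and the pen and the caliper where they lie.

Things in the scene. Friction and masses are not known exactly. Their poses are not given: they have to be found in the camera images.
- rack: Plate box, fixed, turned any way: grey foot plate 96 x 96 x 6 mm with a slotted block 44 (x) x 64 (y) mm, top at z = 24 mm. Origin: centre of the underside, z up. 3 slots along x, open-ended, 8 mm wide, at y = -24, 0, +24 mm, floor at z = 10 mm. A plate stands on its long edge in each, order varies, overhanging the block about 8 mm at each end; plate tops at z = 50 mm
- cover: Loose white dust cover over the plates: upside-down open box 78 x 78 x 53 mm, walls 3 mm, 90 g, resting on the foot plate, rim 6 mm above the bench. Origin: centre of its open rim, z up. On top a solid grip rib 50 mm long (x), 14 mm wide (y), 30 mm high, from z = 53 to 83 mm. The bench to the left of the box is free, up to a fixed foam tray 80 mm tall that begins about 0.68 m ahead of the robot
- coupon: Notched brass plate 60 (x) x 40 (z) mm, 115 g; rim 5 mm thick; raised polished faces, 48 x 25 mm, 6 mm through, begin 6 mm from the short ends. Stands on its long edge, x along the slot. Origin: middle of the bottom edge, z up. The top corner at +x has a 9 x 9 mm notch. Label on the +y face, in its frosted 22 mm at the +x end: with the notch at upper left the label faces you
- label (a point): Centre of the dark square code (13 mm) on the notched plate's frosted end: at (18.5, 3, 16.5) mm in the plate's frame; same axes as the plate
- plate_a: Plain polished brass plate 60 x 6 x 40 mm (x, y, z), no notch and no frosted end, 120 g, standing on its long edge in a slot. Origin: middle of the bottom long edge, z up. To be left in place
- plate_b: A second plain polished plate, the same as plate_a. To be left in place
- reader: Black code reader 50 x 60 x 62 mm on a clamp stand, fixed. Origin: centre of its window, 380 mm above the bench. Its z axis is the line of sight out of the window, 45 degrees below the horizontal, roughly towards the robot; its y axis is level. Post (radius 9 mm, 442 mm tall) and 110 x 120 mm foot stand behind it, away from the robot
- focus (a point): The reading point: 140 mm in front of the reader's window on its line of sight, about 281 mm above the bench; same axes as the reader
- pen: Black marker pen with a red ring, 136 mm long (x), 16 mm thick, lying loose. Origin: under its middle. To be left alone
- caliper: Steel caliper with black display, 235 mm beam along x, jaws to 40 mm along -y, 12 mm thick, lying loose. Origin: underside, about 40 mm from the beam's middle towards the jaws. To be left alone
Not all that is in view belongs to the job. Of the things that look like the cover, the middle-sized one is meant.

How it is judged:
By the outcome, as a careful person would: the job done as asked, in the order asked, and still so for the second after the job is handed in, while the arm keeps its last pose, push and grip.
It also fails if it takes over 51 s, if anything falls off the work surface, if the arm or the gripper's body presses on something with over 40 N, if the wrist force passes 120 N, or if a joint passes its speed limit or range.

## Robot

A 6-joint arm with a two-finger parallel gripper is mounted at the origin on the work surface. World frame = base frame: x ahead of the robot, y to its left, z up, the work surface at z = 0. Lengths are in mm, angles in rad, forces in N, time in s.
With the tool pointing down it reaches from about 300 to 875 mm from the base axis. Payload 6.4 kg.
Tool frame: the origin (TCP) lies at the very end of the fingers, on their centre line; the grasp point (between the pads) lies 19 mm behind it; z points along the fingers, x is the direction in which the jaws open and shut, and the axes are right-handed (so a half turn about z gives the same grasp; the last joint's range is limited). The gripper opens to 85 mm and grips with 20 to 120 N. Pads are 22 mm wide; open, the fingers measure 114 mm over their backs; the gripper's body (76 mm by 85 mm) begins 54 mm behind the grasp point. The pads swing forward as they close: fully open they stand 13 mm farther back than shut.
Start: joints at [1.035, 0.181, 1.607, -0, 1.354, -0.206], TCP at [186.205, 544.03, 206.288] pointing down, gripper open.
Joint ranges: [-2.99, 2.99], [-0.89, 2.07], [0.3, 2.58], [-1.14, 4.28], [0, 2.63], [-3.12, 3.12]. Speed limits (rad/s): [2.57, 2.57, 3.01, 3.14, 3.14, 3.14].

## Interface

Orientations are given as a unit quaternion [x, y, z, w].
In Python, from cell import robot, vision, workorder gives the robot as it stands.
- The arm moves only by the tool send_rows, never from a script. Its argument "rows" is a list of rows, each a list of 7 numbers: the turn, a rotation vector about the tool's x, y, z in rad, then the shift along the tool's x, y, z in m, then the opening, from 0 (shut) to 1 (fully open). In form: [[rx, ry, rz, tx, ty, tz, gripper], ...]. A call has exactly 5 rows; each row shifts and turns the commanded pose from where the row before left it, along the tool's axes as they then stand; what a row does not reach is not made up. A row lasts 1/10 s, in which the tool goes at most 50 mm and 8.59 degrees, less where a joint would pass 70% of its speed; a pose out of reach is approached as far as the arm can. A call with a gripper value outside its range is refused whole. The fingers move at their own pace and stop on an object; the grip force is fixed at half the most. Time passes only in rows, so rows that do not move let the fingers close, or fill a call up. It gives the time, the measured TCP pose, the force and the opening at its end, in the units of the state.
- robot.sense(): the state, without advancing time (a new reading comes with each control period).
- vision.grab_frame(name): name is "scene" or "side" or "wrist"; returns the picture (384x512x3 uint8, red, green, blue); there is no depth.
- vision.get_calibration(name): a dict with "fx", "fy", "cx", "cy" (pixels), "dist_coeffs" ([k1, k2, p1, p2, k3] as OpenCV has them; the pictures are not rectified), "R" (3x3) and "t" (3): a world point X has camera coordinates R X + t. Camera axes: x right, y down, z forward; pixel columns grow to the right and rows downward; lengths in mm; the calibration is good to about 2 mm. A picture is of the moment at which its call begins: read the wrist's pose just before it. get_calibration takes no time and is no camera call; for the wrist camera it gives the pose at the moment of the call.
- workorder.close_job(): hands the job in, once; it reports no verdict.
Trained networks look in the newest picture that a camera, given by its name, has taken for a name from the list of things; names that differ only in an ending like _2 or _b are one class to them, and where a whole thing is asked for, a point or a joint stands for the part that bears it (a point fixed in the world has none). Each returns a list of dicts, best first, with "conf" (0 to 1); they miss things now and then, are a little off and sometimes report something else, mostly with a low value. They report only what shows in the picture. A call takes as long as a camera call. They do not tell look-alikes from the thing itself.
- vision.silhouettes(camera, name): "region" (384x512 bool, what is visible of it) and "rect" ([left, top, right, bottom] in pixels, round what is visible of it).
- vision.mark_of(camera, name): "position" ([column, row] in pixels: a listed point, or the origin of a listed thing).
The state is a dict: "time": time; "joints": joint angles; "qd": joint speeds; "joint_efforts": joint torques, N m; "position": TCP position; "ee_rot": TCP orientation; "force": force on the tool from outside, world axes, zero at the start; "torque": the same for the moment, N m; "grip_width": opening from 0.0 (shut) to 1.0 (fully open).
Only numpy, scipy, OpenCV 4.12 (cv2) and the standard library are available. Lean on these libraries where they do the work, as an engineer would, in place of code of your own. Each camera call takes 0.05 s, during which the arm holds its last target.

## Working session

There is one attempt and no reset: what is moved stays moved. The work goes in short steps, Python scripts to look and compute and a tool call to move; the robot and the scene stay as the last step left them, time stands still between calls to the robot, and variables do not carry over. Pictures are saved under pics/ and viewed, and the job is handed in when it is done.

Besides the shell and the picture viewer there is one more tool, called in YAML: its name, and indented under it one key for each argument. send_rows: Moves the arm, as the interface text tells. Its arguments: {"type":"object","properties":{"rows":{"type":"array"}},"required":["rows"]}

```bash
ls -la; mkdir -p pics; python3 - <<'E'
from cell import robot, vision, workorder
import cv2, numpy as np
s=robot.sense(); print(s)
for n in ["scene","side","wrist"]:
    im=vision.grab_frame(n); cv2.imwrite(f"pics/{n}0.png",cv2.resize(im[:,:,::-1],(768,576),interpolation=cv2.INTER_CUBIC))
    print(n,vision.get_calibration(n))
E
```

```text
total 12
drwxr-xr-x  3 agent agent 4096 Dec  7 14:06 .
drwxr-xr-x 23 root  root  4096 Dec  7 14:06 ..
drwxr-xr-x  2 agent agent 4096 Dec  7 14:06 pics
{'time': 0.0, 'joints': array([ 1.03469784e+00,  1.81489618e-01,  1.60800677e+00, -2.29027028e-05,
        1.35379198e+00, -2.06329126e-01]), 'qd': array([ 0.00200899,  0.0003767 ,  0.00078222, -0.00050097, -0.00179642,
        0.00144926]), 'joint_efforts': array([-1.62450997e-03, -4.44858742e+01, -3.51339912e+01, -4.84224402e-04,
        9.03480104e-03,  1.58589643e-05]), 'position': array([185.8989539 , 543.49822814, 205.41369545]), 'ee_rot': array([ 8.13578266e-01,  5.81454801e-01, -7.71667983e-04,  3.51450287e-04]), 'force': array([ 0.14612681,  0.2916    , -0.49517715]), 'torque': array([-0.06602754,  0.03285182, -0.01491147]), 'grip_width': 0.9975771528560033}
scene {'fx': 452.2654038815344, 'fy': 452.2654038815344, 'cx': 248.5672472898019, 'cy': 190.22209288780837, 'dist_coeffs': array([-0.13170954,  0.        ,  0.        ,  0.        ,  0.        ]), 'R': array([[-0.45191508,  0.89203447, -0.00687525],
       [ 0.7615729 ,  0
[... 248 characters left out ...]
t_coeffs': array([-0.07556268,  0.        ,  0.        ,  0.        ,  0.        ]), 'R': array([[ 0.696718  , -0.71733401, -0.00399198],
       [-0.51185249, -0.49322769, -0.70337293],
       [ 0.50258437,  0.49209589, -0.71080981]]), 't': array([-405.43118172,  417.80541077,  747.86508292])}
wrist {'fx': 309.5083678270182, 'fy': 309.5083678270182, 'cx': 259.524244662224, 'cy': 192.81936033584435, 'dist_coeffs': array([-0.08684734,  0.        ,  0.        ,  0.        ,  0.        ]), 'R': array([[ 0.32381737,  0.9461181 , -0.00168801],
       [ 0.90095944, -0.3078158 ,  0.30581288],
       [ 0.28881551, -0.10054835, -0.95209014]]), 't': array([-574.80802904,  -40.11562138,  380.31357673])}
```

View pics/scene0.png

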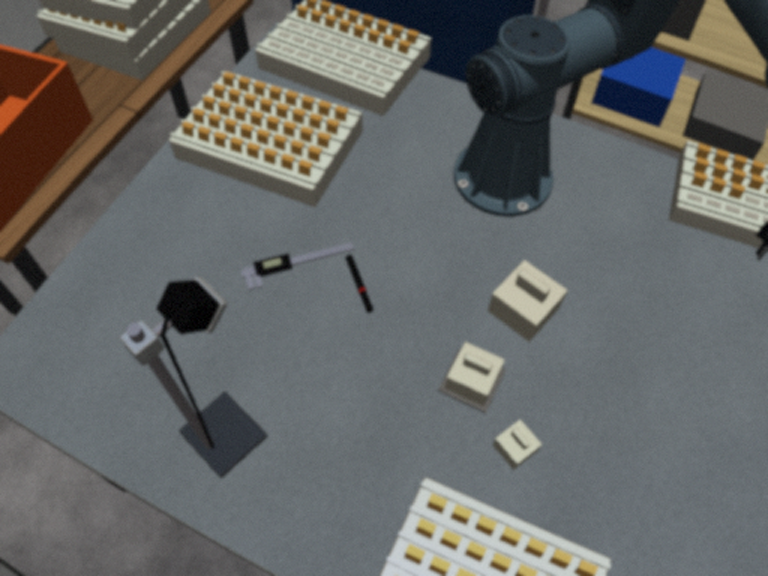

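View pics/side0.png

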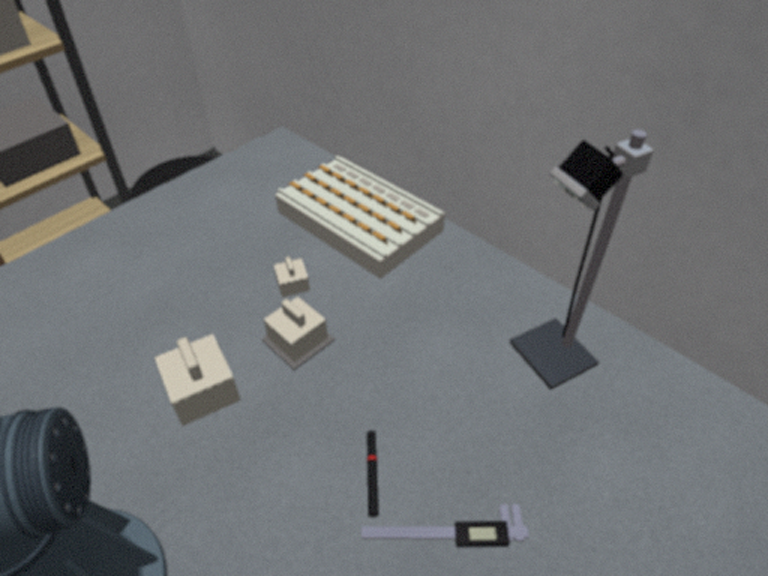

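View pics/wrist0.png

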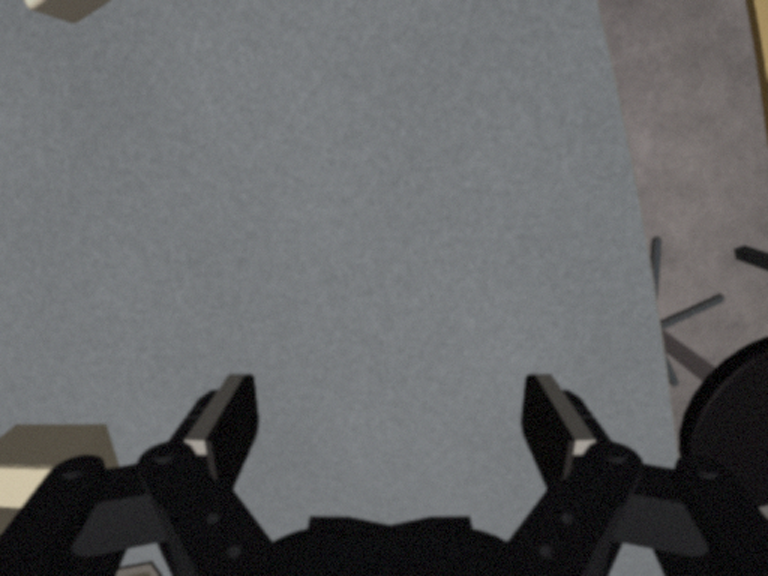

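```bash
cat > h.py <<'E'
import numpy as np, cv2, pickle
from scipy.optimize import least_squares
from scipy.spatial.transform import Rotation as Rot
def K(c): return np.array([[c['fx'],0,c['cx']],[0,c['fy'],c['cy']],[0,0,1.]])
def proj(c,X):
    X=np.asarray(X,float).reshape(-1,3)
    return cv2.projectPoints(X,cv2.Rodrigues(np.asarray(c['R']))[0],np.asarray(c['t'],float),K(c),np.asarray(c['dist_coeffs']))[0].reshape(-1,2)
def ray(c,p):
    u=cv2.undistortPoints(np.array([[p]],float),K(c),np.asarray(c['dist_coeffs']))[0,0]
    R=np.asarray(c['R']);d=R.T@np.array([u[0],u[1],1.]);return -R.T@np.asarray(c['t']),d/np.linalg.norm(d)
def onz(c,p,z):
    o,d=ray(c,p);return o+d*(z-o[2])/d[2]
def tri(obs):
    A=np.zeros((3,3));b=np.zeros(3)
    for c,p in obs:
        o,d=ray(c,p);M=np.eye(3)-np.outer(d,d);A+=M;b+=M@o
    X=np.linalg.solve(A,b)
    return X,[float(np.linalg.norm(proj(c,X)[0]-p)) for c,p in obs]
def save(name,im,crop=None,w=768):
    if crop: l,t,r,b=crop; im=im[t:b,l:r]
    s=min(w/im.shape[1],580/im.shape[0]); cv2.imwrite(f'pics/{name}.png',cv2.resize(im[:,:,::-1],None,fx=s,fy=s,interpolation=cv2.INTER_CUBIC)); print(name,'scale',s)
E
python3 - <<'E'
from h import *
from cell import robot, vision
D={}
for n in ["scene","side"]:
    im=vision.grab_frame(n); c=vision.get_calibration(n); D[n]=(im,c)
    for t in ["cover","rack","reader","focus"]:
        r=vision.mark_of(n,t); D[n,t]=r
        print(n,t,[(np.round(q['position'],1).tolist(),round(q['conf'],2)) for q in r])
pickle.dump(D,open('d0.pkl','wb'))
for n in ["scene","side"]:
    save(n+'c',D[n][0],(270,150,400,320) if n=="scene" else (90,160,240,300))
print(robot.sense()['time'])
E
```

```text
scene cover [([349.1, 203.9], 0.8), ([342.5, 298.6], 0.78), ([314.7, 251.2], 0.6)]
scene rack [([312.9, 255.0], 0.67)]
scene reader [([140.4, 204.9], 0.89)]
scene focus []
side cover [([197.9, 225.3], 0.94), ([133.8, 255.4], 0.89), ([190.7, 189.4], 0.75)]
side rack [([196.4, 228.4], 0.7), ([197.1, 224.6], 0.47)]
side reader [([377.2, 128.8], 0.74)]
side focus []
scenec scale 3.411764705882353
sidec scale 4.142857142857143
0.65
```

View pics/scenec.png

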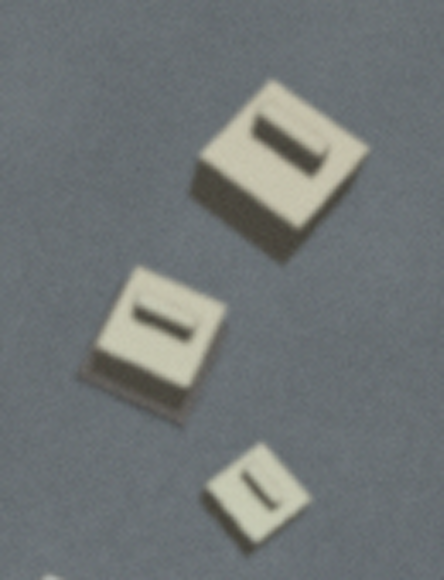

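View pics/sidec.png

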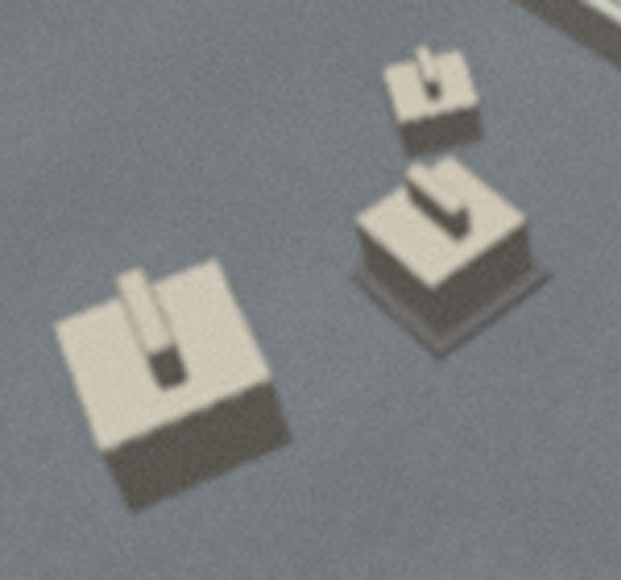

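```bash
python3 - <<'E'
from h import *
D=pickle.load(open('d0.pkl','rb'))
cs,cd=D['scene'][1],D['side'][1]
S=lambda p:np.array(p)/3.41176+[270,150]-0.35
T=lambda p:np.array(p)/4.142857+[90,160]-0.38
top_s=[S(p) for p in [(137,267),(226,310),(187,388),(97,347)]]
top_d=[T(p) for p in [(449,158),(525,217),(433,284),(358,220)]]
for n,c,ps in (('scene',cs,top_s),('side',cd,top_d)):
    P=np.array([onz(c,p,59) for p in ps]);print(n,P.round(1).tolist(),P.mean(0).round(1),[round(np.linalg.norm(P[i]-P[i-1]),1) for i in range(4)])
    e=P[1]-P[0];print(np.degrees(np.arctan2(e[1],e[0])))
# joint fit
def corners(x,y,a,h,z):
    v=np.array([[1,1],[1,-1],[-1,-1],[-1,1]])*h
    R=np.array([[np.cos(a),-np.sin(a)],[np.sin(a),np.cos(a)]]);q=v@R.T+[x,y];return np.c_[q,np.full(4,z)]
def nn(c,ps,C):
    pr=proj(c,C);return [ (pr[np.argmin(np.linalg.norm(pr-p,axis=1))]-p) for p in ps]
P0=np.mean([onz(cs,p,59) for p in top_s],0);e=onz(cs,top_s[1],59)-onz(cs,top_s[0],59)
a0=np.arctan2(e[1],e[0])
def f(v):
    C=corners(*v,39,59);return np.concatenate(nn(cs,top_s,C)+nn(cd,top_d,C))
r=least_squares(f,[P0[0],P0[1],a0]);print('cover',r.x[:2],np.degrees(r.x[2]),r.fun.round(1))
fs=[S(p) for p in [(183,423),(80,374)]];fd=[T(p) for p in [(441,355),(550,273),(353,276)]]
def g(v):
    C=corners(*v,48,6);return np.concatenate(nn(cs,fs,C)+nn(cd,fd,C))
r=least_squares(g,r.x);print('rack',r.x[:2],np.degrees(r.x[2]),r.fun.round(1))
# rib dir
for c,a,b in ((cs,S((150,292)),S((195,314))),(cd,T((416,165)),T((463,205)))):
    p,q=onz(c,a,89),onz(c,b,89);print('rib',p.round(),q.round(),np.degrees(np.arctan2(*(q-p)[1::-1])))
for nm in ('reader',):
    print(nm,tri([(cs,D['scene',nm][0]['position']),(cd,D['side',nm][0]['position'])]))
for i in range(3):
    print('scene cov',onz(cs,D['scene','cover'][i]['position'],0).round(),'side',onz(cd,D['side','cover'][i]['position'],0).round())
E
```

```text
scene [[450.4, 89.5, 59.0], [454.0, 167.4, 59.0], [528.9, 164.6, 59.0], [528.3, 88.9, 59.0]] [490.4 127.6  59. ] [np.float64(77.9), np.float64(77.9), np.float64(75.0), np.float64(75.7)]
87.34838764090274
side [[525.6, 164.2, 59.0], [526.1, 89.2, 59.0], [450.1, 89.2, 59.0], [450.0, 164.2, 59.0]] [488.  126.7  59. ] [np.float64(75.6), np.float64(74.9), np.float64(76.0), np.float64(75.0)]
-89.63833892044157
cover [489.23942966 127.40311949] 89.2633563485241 [-0.1 -0.3  0.3 -1.1  0.5  0.1 -0.2 -0.3  0.5 -0.9  0.8 -0.1 -0.1  0.1
 -0.4 -0.7]
rack [486.53382375 125.55199085] 89.9307216074943 [ 0.7  0.3 -1.4  0.1 -0.1  0.5  0.6 -0.2 -1.3 -0.4]
rib [481. 110.  89.] [483. 148.  89.] 87.20000112548747
rib [491. 150.  89.] [490. 103.  89.] -91.4141350728943
reader (array([ 718.97344843, -201.58712114,  376.83236439]), [0.47786592337382444, 0.503127828544505])
scene cov [294. 158.   0.] side [489. 131.   0.]
scene cov [575. 244.  -0.] side [308. 174.   0.]
scene cov [481. 124.   0.] side [564. 254.  -0.]
```

```bash
cat >> h.py <<'E'
def Rd(ang_deg,pitch=0): # tool down, tool x at world angle
    a=np.radians(ang_deg); x=np.array([np.cos(a),np.sin(a),0]);z=np.array([0,0,-1.]);return np.c_[x,np.cross(z,x),z]
def plan(s,Pt,Rt,n,g,dec=4):
    """rows from state s to target in n rows, shift in pre-turn frame"""
    R=Rot.from_quat(s['ee_rot']).as_matrix();p=np.array(s['position'])
    rv=Rot.from_matrix(R.T@Rt).as_rotvec()
    dR=Rot.from_rotvec(rv/n).as_matrix();dp=(np.array(Pt)-p)/n/1000
    rows=[]
    for i in range(n):
        rows.append([round(float(v),dec) for v in np.r_[rv/n,R.T@dp,g]]);R=R@dR
    print('turn/row deg',np.degrees(np.linalg.norm(rv/n)).round(2),'mm/row',np.linalg.norm(dp*1000).round(1))
    for k in range(0,n,5): print('['+',\n'.join(str(r) for r in rows[k:k+5])+']')
    return rows
import json,os
def log(s):
    d=json.load(open('log.json')) if os.path.exists('log.json') else []
    d.append([list(map(float,s['joints'])),list(map(float,s['position'])),list(map(float,s['ee_rot']))]);json.dump(d,open('log.json','w'))
    print('t',round(s['time'],2),'p',np.round(s['position'],1),'q',np.round(s['ee_rot'],4),'j',np.round(s['joints'],3),'F',np.round(s['force'],1),'g',round(s['grip_width'],3))
E
python3 - <<'E'
from h import *
from cell import robot
s=robot.sense();log(s)
plan(s,[489,127,200],Rd(-0.7),15,1)
E
```

```text
t 0.65 p [186.2 544.  206.3] q [0.8136 0.5814 0.     0.    ] j [ 1.035  0.181  1.607 -0.     1.354 -0.206] F [-0.  -1.   0.8] g 1.001
turn/row deg 4.79 mm/row 34.4
[[0.0, -0.0, 0.0835, -0.0198, 0.0281, 0.0004, 1.0],
[0.0, -0.0, 0.0835, -0.0174, 0.0297, 0.0004, 1.0],
[0.0, -0.0, 0.0835, -0.0148, 0.031, 0.0004, 1.0],
[0.0, -0.0, 0.0835, -0.0122, 0.0321, 0.0004, 1.0],
[0.0, -0.0, 0.0835, -0.0095, 0.033, 0.0004, 1.0]]
[[0.0, -0.0, 0.0835, -0.0067, 0.0337, 0.0004, 1.0],
[0.0, -0.0, 0.0835, -0.0038, 0.0341, 0.0004, 1.0],
[0.0, -0.0, 0.0835, -0.001, 0.0343, 0.0004, 1.0],
[0.0, -0.0, 0.0835, 0.0019, 0.0343, 0.0004, 1.0],
[0.0, -0.0, 0.0835, 0.0048, 0.034, 0.0004, 1.0]]
[[0.0, -0.0, 0.0835, 0.0076, 0.0335, 0.0004, 1.0],
[0.0, -0.0, 0.0835, 0.0103, 0.0328, 0.0004, 1.0],
[0.0, -0.0, 0.0835, 0.013, 0.0318, 0.0004, 1.0],
[0.0, -0.0, 0.0835, 0.0157, 0.0306, 0.0004, 1.0],
[0.0, -0.0, 0.0835, 0.0182, 0.0292, 0.0004, 1.0]]
```

send_rows:
  rows:
    - [0, 0, 0.084, -0.02, 0.028, 0, 1]
    - [0, 0, 0.084, -0.017, 0.03, 0, 1]
    - [0, 0, 0.084, -0.015, 0.031, 0, 1]
    - [0, 0, 0.084, -0.012, 0.032, 0, 1]
    - [0, 0, 0.084, -0.0095, 0.033, 0, 1]

```text
time: 1.15
position: [287.8, 403.9, 206.5]
ee_rot: [0.918, 0.398, 0.0, -0.0]
force: [0.4, 0.9, 0.0]
grip_width: 0.999
```

send_rows:
  rows:
    - [0, 0, 0.084, -0.007, 0.034, 0, 1]
    - [0, 0, 0.084, -0.004, 0.034, 0, 1]
    - [0, 0, 0.084, -0.001, 0.034, 0, 1]
    - [0, 0, 0.084, 0.002, 0.034, 0, 1]
    - [0, 0, 0.084, 0.005, 0.034, 0, 1]

```text
time: 1.65
position: [388.0, 264.7, 206.6]
ee_rot: [0.98, 0.198, 0.0, -0.0]
force: [0.5, -0.1, 0.9]
grip_width: 1.001
```

```bash
python3 - <<'E'
from h import *
from cell import robot
s=robot.sense();log(s)
plan(s,[489,127,220],Rd(-0.7),5,1)
E
```

```text
t 1.65 p [388.  264.7 206.6] q [ 9.803e-01  1.975e-01  3.000e-04 -1.000e-04] j [ 0.345 -0.062  1.862  0.     1.341 -0.052] F [ 0.5 -0.1  0.9] g 1.001
turn/row deg 4.7 mm/row 34.3
[[-0.0, -0.0001, 0.082, 0.008, 0.0332, -0.0027, 1.0],
[-0.0, -0.0001, 0.082, 0.0107, 0.0325, -0.0027, 1.0],
[-0.0, -0.0001, 0.082, 0.0133, 0.0315, -0.0027, 1.0],
[-0.0, -0.0001, 0.082, 0.0158, 0.0303, -0.0027, 1.0],
[-0.0, -0.0001, 0.082, 0.0182, 0.0289, -0.0027, 1.0]]
```

send_rows:
  rows:
    - [0, 0, 0.082, 0.008, 0.033, -0.003, 1]
    - [0, 0, 0.082, 0.011, 0.0325, -0.003, 1]
    - [0, 0, 0.082, 0.013, 0.0315, -0.003, 1]
    - [0, 0, 0.082, 0.016, 0.03, -0.003, 1]
    - [0, 0, 0.082, 0.018, 0.029, -0.003, 1]

```text
time: 2.15
position: [489.5, 127.6, 221.6]
ee_rot: [1.0, -0.006, 0.0, -0.0]
force: [0.5, 0.4, 0.2]
grip_width: 0.999
```

```bash
python3 - <<'E'
from h import *
from cell import robot,vision
s=robot.sense();log(s)
c=vision.get_calibration('wrist');im=vision.grab_frame('wrist')
pickle.dump((s,c,im),open('w1.pkl','wb'))
save('w1',im)
print('cam center',(-np.array(c['R']).T@c['t']).round(1))
for P in ([489,127,89],[489,152,89],[489,102,89],[528,166,59],[450,166,59],[450,88,59],[528,88,59]): print(P,(proj(c,P)[0]*1.5).round(1))
E
```

```text
t 2.15 p [489.5 127.6 221.6] q [ 1.0e+00 -6.3e-03  3.0e-04 -0.0e+00] j [0.02  0.01  1.761 0.    1.37  0.032] F [0.5 0.4 0.2] g 0.999
w1 scale 1.5
cam center [490.9 206.5 389.4]
[489, 127, 89] [387.7 264.9]
[489, 152, 89] [387.2 227.8]
[489, 102, 89] [388.2 300.2]
[528, 166, 59] [442.2 200. ]
[450, 166, 59] [332.  201.4]
[450, 88, 59] [337.  305.2]
[528, 88, 59] [440.1 304. ]
```

View pics/w1.png

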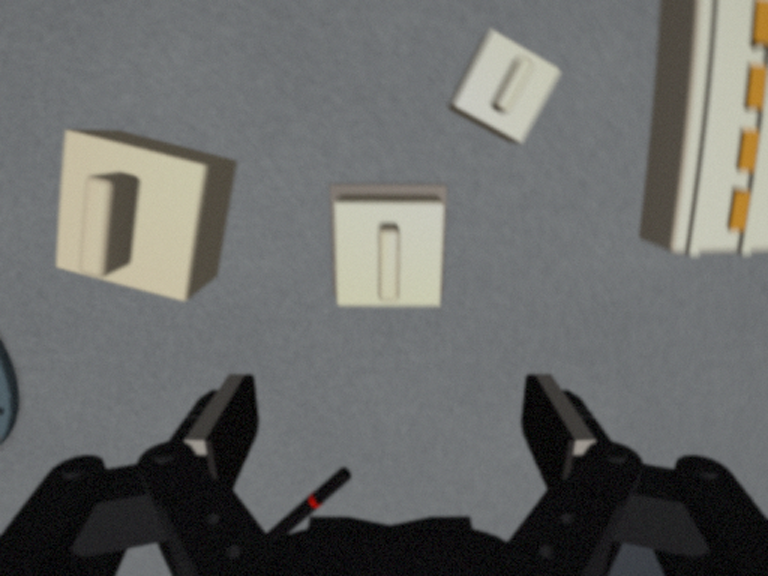

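send_rows:
  rows:
    - [0, 0, 0, 0, 0, 0.03, 0.5]
    - [0, 0, 0, 0, 0, 0.03, 0.5]
    - [0, 0, 0, 0, 0, 0.03, 0.5]
    - [0, 0, 0, 0, 0, 0.02, 0.5]
    - [0, 0, 0, 0, 0, 0.01, 0.5]

```text
time: 2.7
position: [487.2, 128.9, 99.3]
ee_rot: [1.0, -0.004, -0.002, 0.0]
force: [-0.5, -0.5, 0.6]
grip_width: 0.502
```

send_rows:
  rows:
    - [0, 0, 0, 0, 0, 0.015, 0.5]
    - [0, 0, 0, 0, 0, 0.015, 0.5]
    - [0, 0, 0, 0, 0, 0.008, 0.5]
    - [0, 0, 0, 0, 0, 0, 0]
    - [0, 0, 0, 0, 0, 0, 0]

```text
time: 3.2
position: [489.2, 128.9, 64.0]
ee_rot: [1.0, -0.004, 0.0, 0.0]
force: [-0.4, -0.3, 0.7]
grip_width: 0.173
```

send_rows:
  rows:
    - [0, 0, 0, 0, 0, 0, 0]
    - [0, 0, 0, 0, 0, 0, 0]
    - [0, 0, 0, 0, 0, 0, 0]
    - [0, 0, 0, 0, 0, 0, 0]
    - [0, 0, 0, 0, 0, 0, 0]

```text
time: 3.7
position: [488.8, 129.0, 63.9]
ee_rot: [1.0, -0.004, 0.0, -0.0]
force: [-3.9, -0.5, 7.9]
grip_width: -0.001
```

```bash
python3 - <<'E'
from h import *
from cell import robot,vision
s=robot.sense();log(s)
for n,cr in (('wrist',None),('side',(130,160,290,290)),('scene',(260,180,400,300))):
    im=vision.grab_frame(n);save('a_'+n,im,cr)
E
```

```text
t 3.7 p [488.8 129.   63.9] q [ 1.0e+00 -4.5e-03  1.0e-04 -1.0e-04] j [0.023 0.21  1.892 0.    1.04  0.032] F [-3.9 -0.5  7.9] g -0.001
a_wrist scale 1.5
a_side scale 4.461538461538462
a_scene scale 4.833333333333333
```

View pics/a_wrist.png

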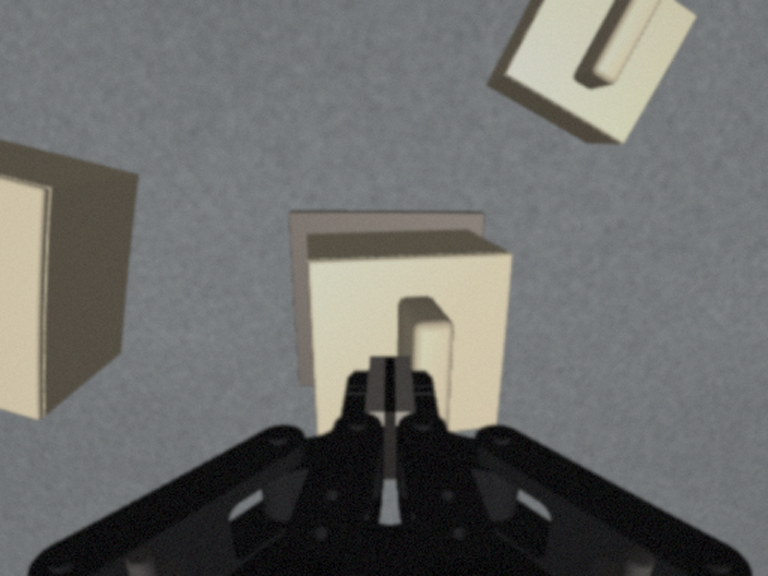

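View pics/a_side.png

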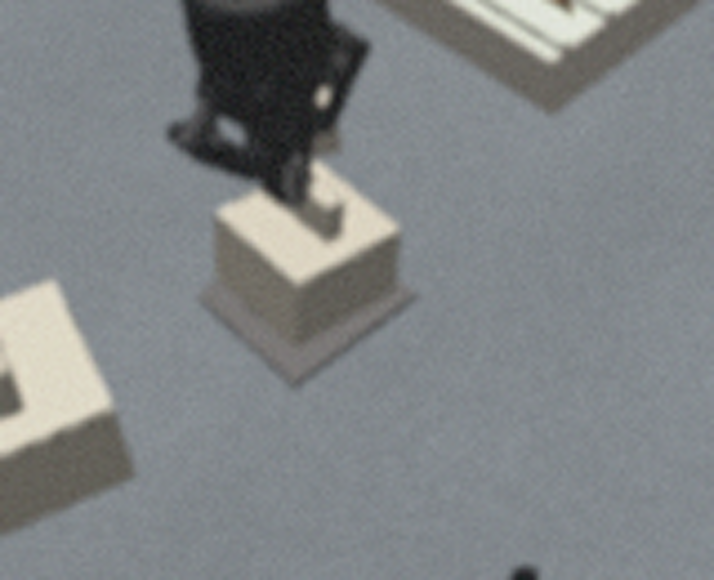

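View pics/a_scene.png

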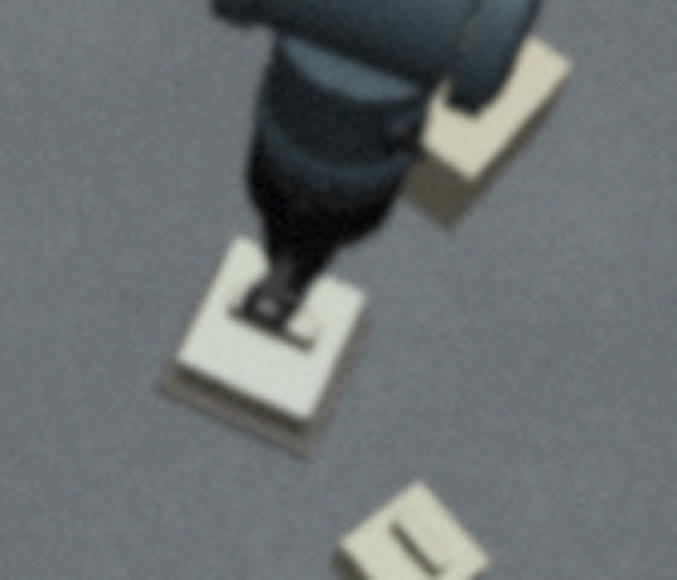

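send_rows:
  rows:
    - [0, 0, 0, 0, 0, -0.005, 0]
    - [0, 0, 0, 0, 0, -0.01, 0]
    - [0, 0, 0, 0, 0, -0.02, 0]
    - [0, 0, 0, 0, 0, -0.03, 0]
    - [0, 0, 0, 0, 0, -0.03, 0]

```text
time: 4.35
position: [488.4, 128.8, 159.4]
ee_rot: [1.0, -0.005, -0.0, 0.0]
force: [0.2, 0.2, -0.1]
grip_width: 0.0
```

```bash
python3 - <<'E'
from h import *
from cell import robot,vision
s=robot.sense();log(s)
c=vision.get_calibration('wrist');im=vision.grab_frame('wrist')
pickle.dump((s,c,im),open('w2.pkl','wb'));save('b_w',im)
im=vision.grab_frame('side');save('b_s',im,(130,160,290,290))
for P in ([489,127,89],[489,152,89],[489,102,89],[528,166,59],[450,166,59],[450,88,59],[528,88,59]): print(P,(proj(c,P)[0]*1.5).round(1))
E
```

```text
t 4.35 p [488.4 128.8 159.4] q [ 1.0e+00 -4.6e-03 -4.0e-04  0.0e+00] j [ 0.022  0.073  1.826 -0.     1.243  0.032] F [ 0.2  0.2 -0.1] g 0.0
b_w scale 1.5
b_s scale 4.461538461538462
[489, 127, 89] [389.6 296.3]
[489, 152, 89] [389.2 251.3]
[489, 102, 89] [390.  338.7]
[528, 166, 59] [456.3 215.4]
[450, 166, 59] [321.8 216.6]
[450, 88, 59] [328.3 340.1]
[528, 88, 59] [452.  339.1]
```

View pics/b_w.png

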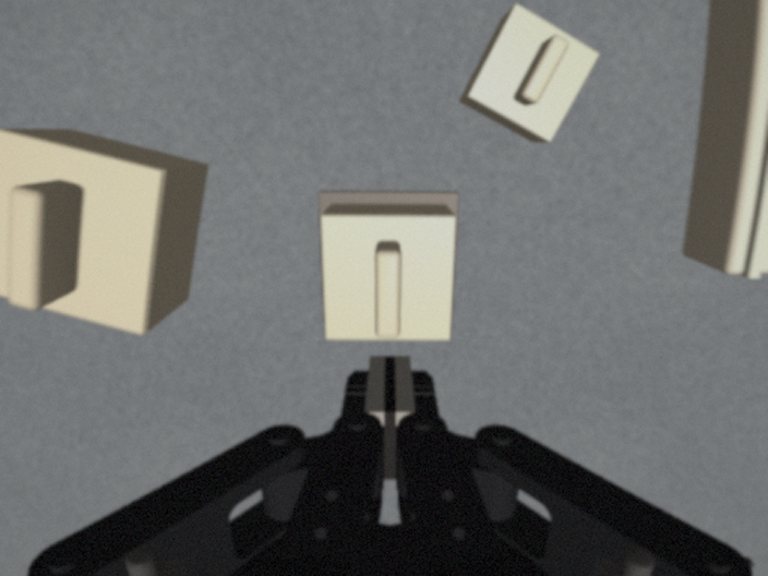

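View pics/b_s.png

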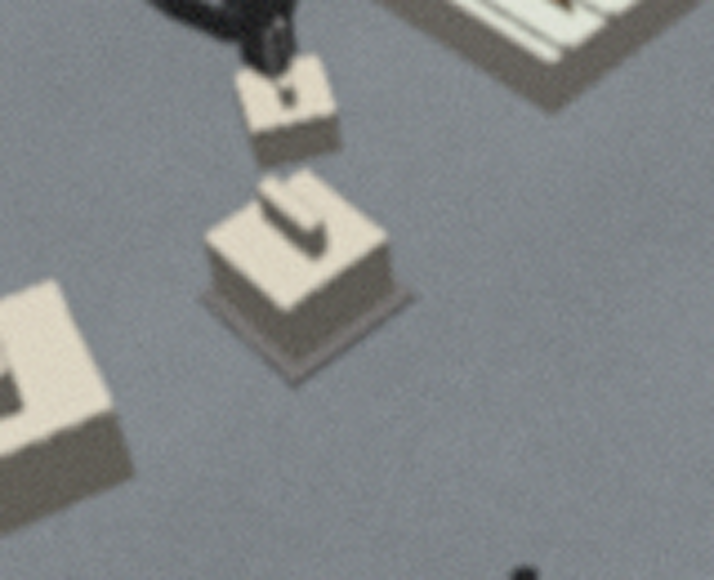

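```bash
python3 - <<'E'
from h import *
s,c,im=pickle.load(open('w2.pkl','rb'))
print('TCP in b_w',proj(c,s['position'])*1.5)
# a_wrist calibration: same tool->cam transform
R=Rot.from_quat(s['ee_rot']).as_matrix();Rc=np.array(c['R']);tc=np.array(c['t'])
Rct=Rc@R; tct=Rc@s['position']+tc
L=json.load(open('log.json'))[3];print(L[1])
R2=Rot.from_quat(L[2]).as_matrix();c2=dict(c);c2['R']=Rct@R2.T;c2['t']=tct-c2['R']@np.array(L[1])
obj=np.array([[39,-39,53],[39,39,53],[-39,39,53],[-39,-39,53.]])  # cover frame x=world y, y=-world x
# cover yaw 90: x->+Y, y->-X
img=np.array([[512,254],[308,262],[316,437],[498,428.]])/1.5
ok,rv,tv=cv2.solvePnP(obj,img,K(c2),c2['dist_coeffs']);
Rcov=c2['R'].T@cv2.Rodrigues(rv)[0];p=c2['R'].T@(tv[:,0]-c2['t'])
print('cover R',Rcov.round(2),p.round(1))
for q in ([0,0,83],[25,0,83],[-25,0,83],[0,0,53]): print(q,(Rcov@q+p).round(1),(proj(c2,Rcov@q+p)*1.5).round())
print('tcp',proj(c2,L[1])*1.5, 'foot', (proj(c2,[[439,174,6],[535,174,6]])*1.5).round())
E
```

```text
TCP in b_w [[387.97856453 349.04205272]]
[488.8323880705519, 128.9759291722679, 63.94728307924376]
cover R [[ 0.01 -1.    0.09]
 [ 1.    0.01 -0.01]
 [ 0.01  0.09  1.  ]] [493.3 127.3   9.2]
[0, 0, 83] [500.4 126.5  91.9] [[422. 390.]]
[25, 0, 83] [500.5 151.5  92.1] [[423. 323.]]
[-25, 0, 83] [500.2 101.5  91.7] [[420. 451.]]
[0, 0, 53] [497.8 126.8  62. ] [[410. 352.]]
tcp [[387.97856453 349.04205272]] foot [[285. 215.]
 [482. 213.]]
```

send_rows:
  rows:
    - [0, 0, 0, 0, 0, 0.005, 0.5]
    - [0, 0, 0, 0, 0, 0.01, 0.5]
    - [0, 0, 0, 0, 0, 0.025, 0.5]
    - [0, 0, 0, 0, 0, 0.025, 0.5]
    - [0, 0, 0, 0, 0, 0.025, 0.5]

```text
time: 4.95
position: [486.9, 128.8, 65.1]
ee_rot: [1.0, -0.005, -0.002, 0.0]
force: [-0.0, -0.4, -0.4]
grip_width: 0.5
```

send_rows:
  rows:
    - [0, 0, 0, 0, 0, 0.005, 0.3]
    - [0, 0, 0, 0, 0, 0, 0.3]
    - [0, 0, 0, 0, 0, 0, 0.25]
    - [0, 0, 0, 0, 0, 0, 0.25]
    - [0, 0, 0, 0, 0, 0, 0.25]

```text
time: 5.45
position: [489.6, 128.9, 64.4]
ee_rot: [1.0, -0.004, 0.001, -0.0]
force: [-0.6, 0.0, 0.3]
grip_width: 0.249
```

```bash
python3 - <<'E'
from h import *
from cell import robot,vision
s=robot.sense();log(s)
c=vision.get_calibration('wrist');im=vision.grab_frame('wrist')
save('c_w',im)
im=vision.grab_frame('side');save('c_s',im,(150,170,230,250))
E
```

```text
t 5.45 p [489.6 128.9  64.4] q [ 1.     -0.0045  0.0011 -0.    ] j [ 0.023  0.209  1.892 -0.     1.039  0.032] F [-0.6  0.   0.3] g 0.249
c_w scale 1.5
c_s scale 7.25
```

View pics/c_w.png

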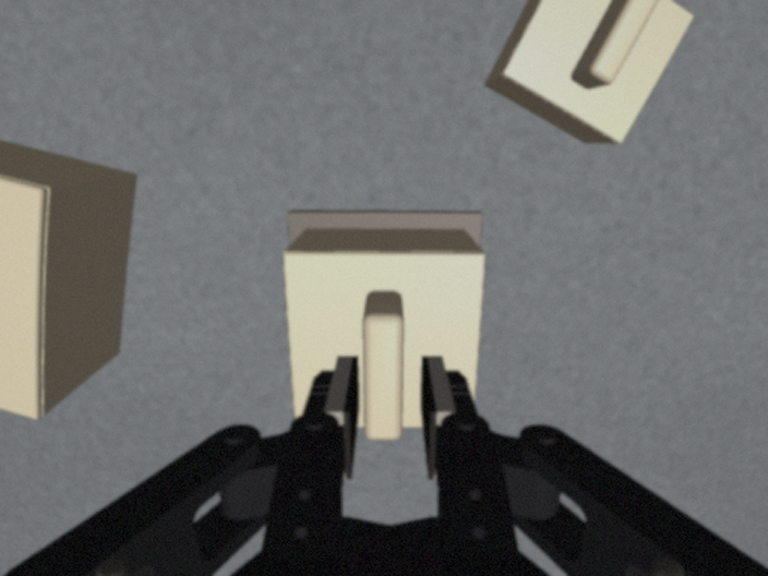

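View pics/c_s.png

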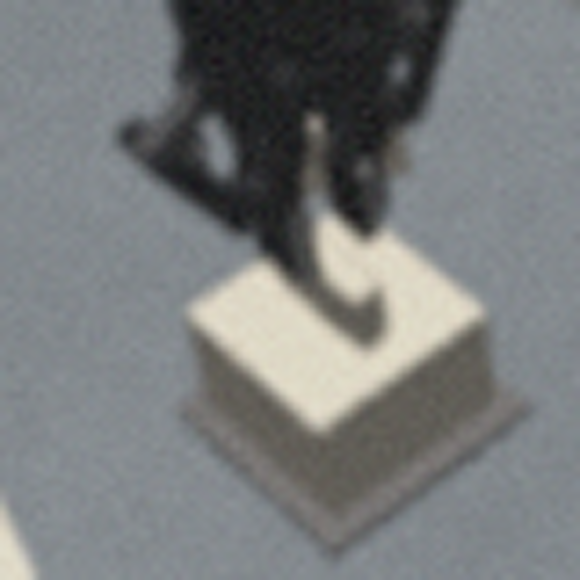

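send_rows:
  rows:
    - [0, 0, 0, -0.001, 0, 0, 0.2]
    - [0, 0, 0, 0, 0, 0, 0.17]
    - [0, 0, 0, 0, 0, 0, 0.12]
    - [0, 0, 0, 0, 0, 0, 0.12]
    - [0, 0, 0, 0, 0, 0, 0.12]

```text
time: 6.05
position: [487.6, 128.9, 63.5]
ee_rot: [1.0, -0.004, -0.0, 0.0]
force: [-3.7, -0.4, 5.6]
grip_width: 0.128
```

```bash
python3 - <<'E'
from h import *
from cell import robot,vision
s=robot.sense();log(s)
c=vision.get_calibration('wrist');im=vision.grab_frame('wrist')
save('d_w',im,(160,120,360,270))
E
```

```text
t 6.05 p [487.6 128.9  63.5] q [ 1.0e+00 -4.5e-03 -1.0e-04  0.0e+00] j [ 0.023  0.208  1.895 -0.     1.039  0.032] F [-3.7 -0.4  5.6] g 0.128
d_w scale 3.84
```

View pics/d_w.png

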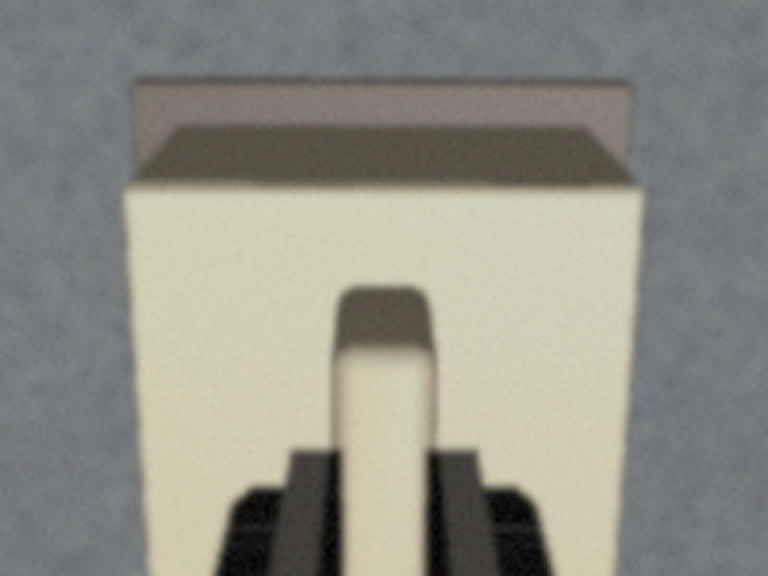

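send_rows:
  rows:
    - [0, 0, 0, 0, 0, -0.002, 0.12]
    - [0, 0, 0, 0, 0, -0.004, 0.12]
    - [0, 0, 0, 0, 0, -0.006, 0.12]
    - [0, 0, 0, 0, 0, -0.006, 0.12]
    - [0, 0, 0, 0, 0, 0, 0.12]

```text
time: 6.6
position: [488.7, 128.9, 82.5]
ee_rot: [1.0, -0.004, 0.001, -0.0]
force: [0.2, 0.5, -1.5]
grip_width: 0.124
```

```bash
python3 - <<'E'
from h import *
from cell import robot,vision
s=robot.sense();log(s)
save('e_w',vision.grab_frame('wrist'))
save('e_s',vision.grab_frame('side'),(150,170,230,250))
E
```

```text
t 6.6 p [488.7 128.9  82.5] q [ 1.     -0.0045  0.0011 -0.    ] j [ 0.023  0.178  1.885 -0.     1.077  0.032] F [ 0.2  0.5 -1.5] g 0.124
e_w scale 1.5
e_s scale 7.25
```

View pics/e_w.png

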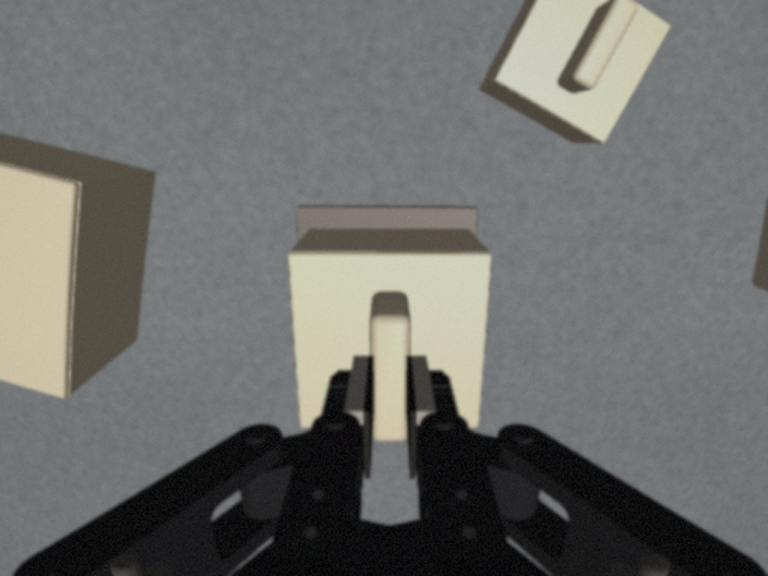

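View pics/e_s.png

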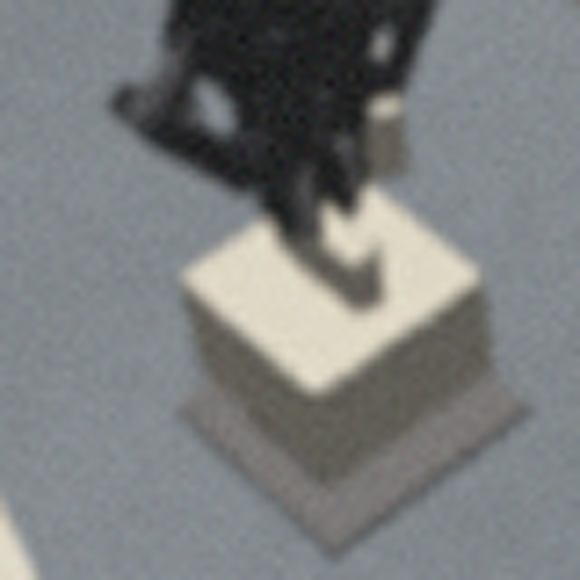

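send_rows:
  rows:
    - [0, 0, 0, 0, 0, -0.008, 0.12]
    - [0, 0, 0, 0, 0, -0.014, 0.12]
    - [0, 0, 0, 0, 0, -0.018, 0.12]
    - [0, 0, 0, 0, 0, -0.016, 0.12]
    - [0, 0, 0, 0, 0, -0.009, 0.12]

```text
time: 7.2
position: [488.9, 129.0, 148.8]
ee_rot: [1.0, -0.004, 0.002, -0.0]
force: [-0.0, -0.5, -0.7]
grip_width: 0.129
```

send_rows:
  rows:
    - [0, 0, 0, -0.002, -0.01, 0, 0.12]
    - [0, 0, 0, -0.004, -0.02, 0, 0.12]
    - [0, 0, 0, -0.006, -0.025, 0, 0.12]
    - [0, 0, 0, -0.006, -0.025, 0, 0.12]
    - [0, 0, 0, -0.004, -0.02, 0, 0.12]

```text
time: 7.7
position: [465.3, 230.7, 145.5]
ee_rot: [1.0, -0.004, -0.001, -0.0]
force: [1.3, 0.2, -0.1]
grip_width: 0.125
```

```bash
python3 - <<'E'
from h import *
from cell import robot,vision
s=robot.sense();log(s)
c=vision.get_calibration('wrist');im=vision.grab_frame('wrist')
save('f_w',im)
im=vision.grab_frame('side');save('f_s',im,(90,140,290,290))
E
```

```text
t 7.7 p [465.3 230.7 145.5] q [ 1.0e+00 -4.3e-03 -8.0e-04 -0.0e+00] j [0.231 0.122 1.803 0.    1.218 0.24 ] F [ 1.3  0.2 -0.1] g 0.125
f_w scale 1.5
f_s scale 3.84
```

View pics/f_w.png

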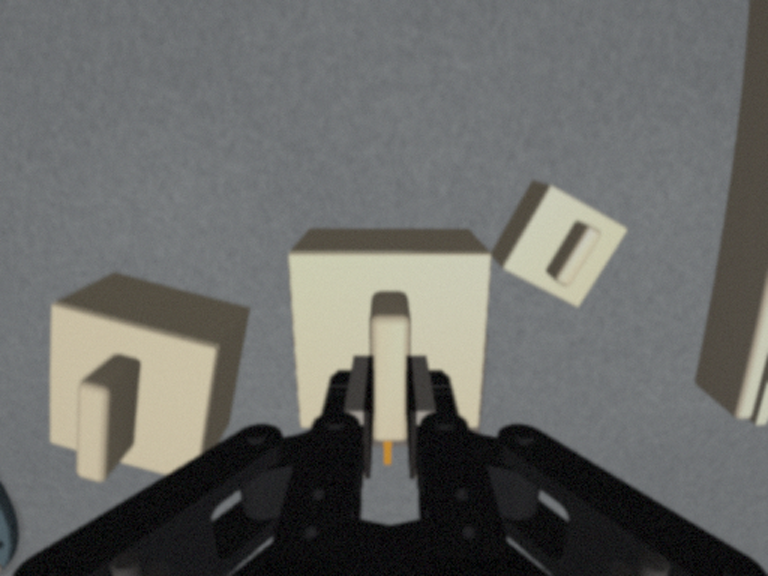

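View pics/f_s.png

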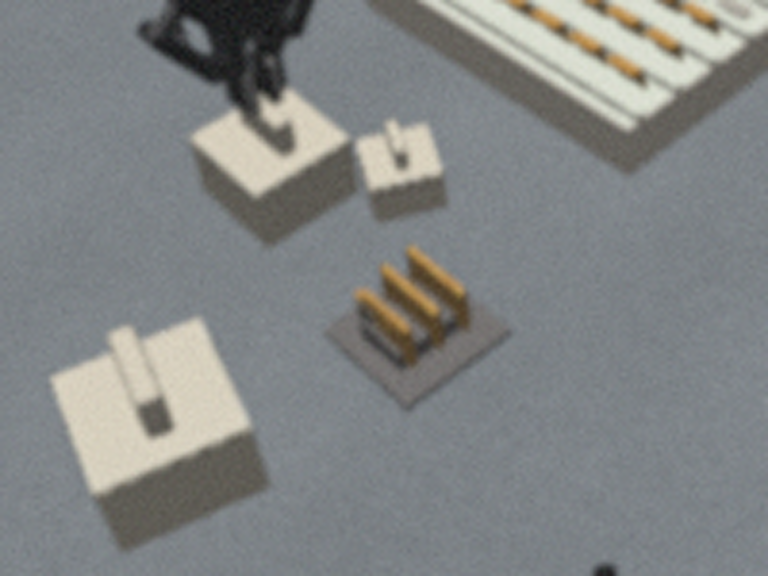

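send_rows:
  rows:
    - [0, 0, 0, -0.003, -0.006, 0.006, 0.12]
    - [0, 0, 0, -0.004, -0.006, 0.014, 0.12]
    - [0, 0, 0, 0, 0, 0.018, 0.12]
    - [0, 0, 0, 0, 0, 0.018, 0.12]
    - [0, 0, 0, 0, 0, 0.014, 0.12]

```text
time: 8.3
position: [458.4, 240.6, 73.9]
ee_rot: [1.0, -0.005, -0.001, 0.0]
force: [-0.3, 0.0, -0.8]
grip_width: 0.127
```

send_rows:
  rows:
    - [0, 0, 0, 0, 0, 0.006, 0.12]
    - [0, 0, 0, 0, 0, 0.004, 0.12]
    - [0, 0, 0, 0, 0, 0.003, 0.12]
    - [0, 0, 0, 0, 0, 0.002, 0.12]
    - [0, 0, 0, 0, 0, 0, 0.12]

```text
time: 8.8
position: [460.0, 241.2, 61.5]
ee_rot: [1.0, -0.005, 0.0, -0.0]
force: [-0.1, -0.1, -0.4]
grip_width: 0.123
```

```bash
python3 - <<'E'
from h import *
from cell import robot,vision
s=robot.sense();log(s)
im=vision.grab_frame('side');save('g_s',im,(120,140,220,215))
E
```

```text
t 8.8 p [460.  241.2  61.5] q [ 1.0e+00 -4.5e-03  3.0e-04 -1.0e-04] j [0.254 0.241 1.859 0.    1.041 0.263] F [-0.1 -0.1 -0.4] g 0.123
g_s scale 7.68
```

View pics/g_s.png

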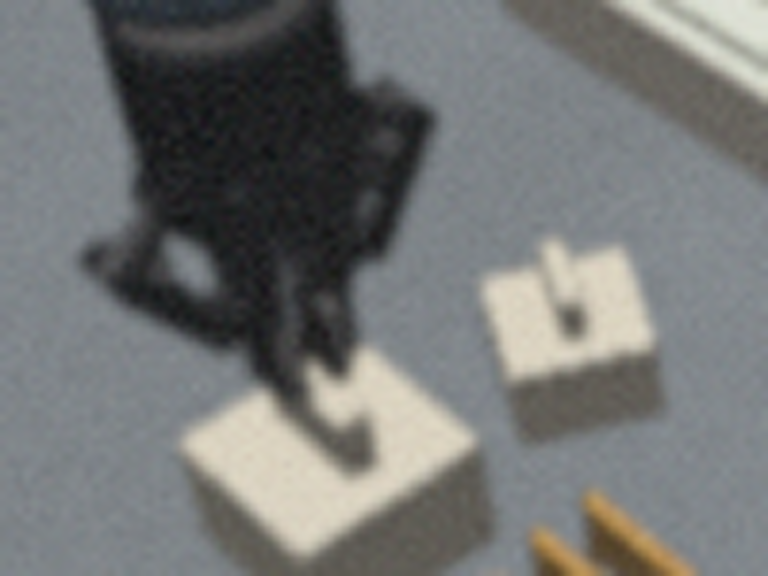

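send_rows:
  rows:
    - [0, 0, 0, 0, 0, 0.001, 0.12]
    - [0, 0, 0, 0, 0, 0.001, 0.12]
    - [0, 0, 0, 0, 0, 0.001, 0.12]
    - [0, 0, 0, 0, 0, 0.0005, 0.12]
    - [0, 0, 0, 0, 0, 0, 0.12]

```text
time: 9.35
position: [459.7, 241.1, 57.7]
ee_rot: [1.0, -0.004, -0.0, 0.0]
force: [-1.0, -0.1, -1.3]
grip_width: 0.124
```

send_rows:
  rows:
    - [0, 0, 0, 0, 0, 0.0005, 0.12]
    - [0, 0, 0, 0, 0, 0.0005, 0.12]
    - [0, 0, 0, 0, 0, 0.0005, 0.12]
    - [0, 0, 0, 0, 0, 0.0005, 0.12]
    - [0, 0, 0, 0, 0, 0, 0.12]

```text
time: 9.85
position: [459.7, 241.3, 57.3]
ee_rot: [1.0, -0.004, -0.0, 0.0]
force: [-5.8, -1.4, 14.1]
grip_width: 0.124
```

send_rows:
  rows:
    - [0, 0, 0, 0, 0, -0.001, 0.12]
    - [0, 0, 0, 0, 0, 0, 0.2]
    - [0, 0, 0, 0, 0, 0, 0.4]
    - [0, 0, 0, 0, 0, 0, 0.5]
    - [0, 0, 0, 0, 0, 0, 0.5]

```text
time: 10.35
position: [459.7, 241.1, 56.6]
ee_rot: [1.0, -0.005, -0.0, 0.0]
force: [-0.6, -1.1, 0.4]
grip_width: 0.498
```

send_rows:
  rows:
    - [0, 0, 0, 0, 0, -0.01, 0.5]
    - [0, 0, 0, 0, 0, -0.025, 0.5]
    - [0, 0, 0, 0, 0, -0.035, 0.5]
    - [0, 0, 0, 0, 0, -0.045, 0.5]
    - [0, 0, 0, 0, 0, -0.045, 1]

```text
time: 10.85
position: [459.2, 241.0, 218.8]
ee_rot: [1.0, -0.005, -0.0, 0.0]
force: [0.5, 0.5, 0.4]
grip_width: 0.653
```

```bash
python3 - <<'E'
from h import *
from cell import robot,vision
s=robot.sense();log(s)
c=vision.get_calibration('wrist');im=vision.grab_frame('wrist')
pickle.dump((s,c,im),open('w3.pkl','wb'))
save('i_w',im)
im=vision.grab_frame('side');save('i_s',im,(90,140,290,290))
im=vision.grab_frame('scene');save('i_sc',im,(280,200,400,300))
E
```

```text
t 10.85 p [459.2 241.  218.8] q [ 1.0e+00 -4.5e-03 -2.0e-04  1.0e-04] j [0.254 0.043 1.733 0.    1.366 0.263] F [0.5 0.5 0.4] g 0.653
i_w scale 1.5
i_s scale 3.84
i_sc scale 5.8
```

View pics/i_w.png

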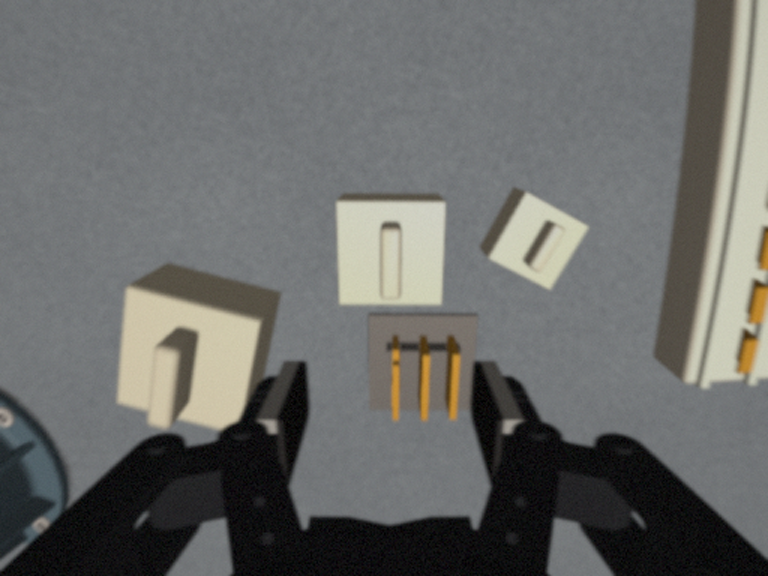

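View pics/i_s.png

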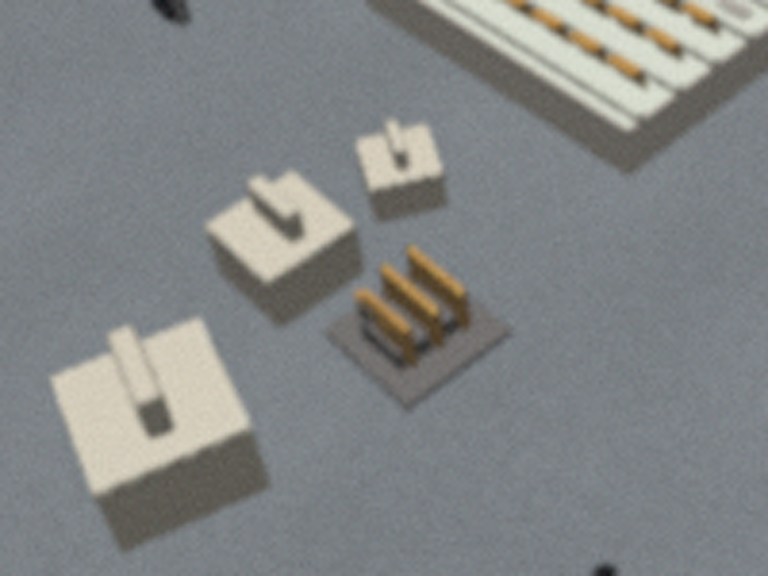

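View pics/i_sc.png

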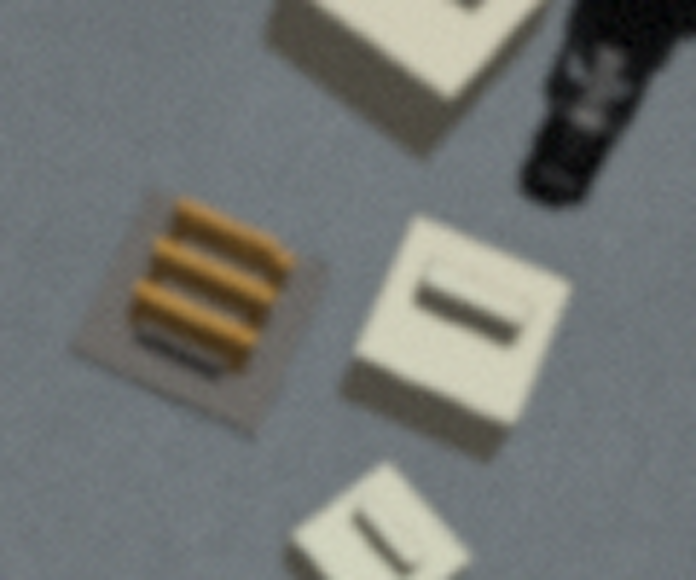

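```bash
python3 - <<'E'
from h import *
from cell import robot
s=robot.sense()
plan(s,[466,127,165],Rd(90),15,1)
s,c,im=pickle.load(open('w3.pkl','rb'))
save('i_wc',im,(235,195,330,290))
E
```

```text
turn/row deg 6.03 mm/row 8.5
[[0.0003, -0.0006, -0.1053, 0.0003, 0.0077, 0.0038, 1.0],
[0.0003, -0.0006, -0.1053, -0.0005, 0.0077, 0.0038, 1.0],
[0.0003, -0.0006, -0.1053, -0.0013, 0.0076, 0.0037, 1.0],
[0.0003, -0.0006, -0.1053, -0.0021, 0.0074, 0.0037, 1.0],
[0.0003, -0.0006, -0.1053, -0.0029, 0.0071, 0.0037, 1.0]]
[[0.0003, -0.0006, -0.1053, -0.0036, 0.0068, 0.0037, 1.0],
[0.0003, -0.0006, -0.1053, -0.0043, 0.0064, 0.0037, 1.0],
[0.0003, -0.0006, -0.1053, -0.0049, 0.0059, 0.0037, 1.0],
[0.0003, -0.0006, -0.1053, -0.0055, 0.0053, 0.0037, 1.0],
[0.0003, -0.0006, -0.1053, -0.006, 0.0047, 0.0037, 1.0]]
[[0.0003, -0.0006, -0.1053, -0.0065, 0.0041, 0.0038, 1.0],
[0.0003, -0.0006, -0.1053, -0.0069, 0.0034, 0.0038, 1.0],
[0.0003, -0.0006, -0.1053, -0.0072, 0.0026, 0.0038, 1.0],
[0.0003, -0.0006, -0.1053, -0.0074, 0.0018, 0.0038, 1.0],
[0.0003, -0.0006, -0.1053, -0.0076, 0.0011, 0.0038, 1.0]]
i_wc scale 6.105263157894737
```

View pics/i_wc.png

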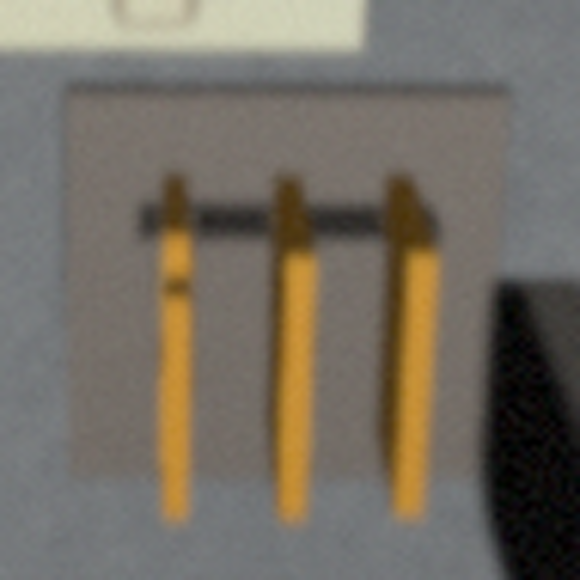

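send_rows:
  rows:
    - [0, 0, -0.105, 0, 0.008, 0.004, 1]
    - [0, 0, -0.105, -0.001, 0.008, 0.004, 1]
    - [0, 0, -0.105, -0.001, 0.008, 0.004, 1]
    - [0, 0, -0.105, -0.002, 0.007, 0.004, 1]
    - [0, 0, -0.105, -0.003, 0.007, 0.004, 1]

```text
time: 11.5
position: [459.5, 201.7, 195.6]
ee_rot: [0.966, 0.257, -0.001, -0.0]
force: [0.3, -0.3, 0.5]
grip_width: 0.998
```

send_rows:
  rows:
    - [0, 0, -0.105, -0.004, 0.007, 0.004, 1]
    - [0, 0, -0.105, -0.004, 0.006, 0.004, 1]
    - [0, 0, -0.105, -0.005, 0.006, 0.004, 1]
    - [0, 0, -0.105, -0.006, 0.005, 0.004, 1]
    - [0, 0, -0.105, -0.006, 0.005, 0.004, 1]

```text
time: 12.0
position: [459.9, 163.0, 175.6]
ee_rot: [0.866, 0.499, -0.001, -0.0]
force: [-0.7, 0.6, 0.9]
grip_width: 1.001
```

send_rows:
  rows:
    - [0, 0, -0.105, -0.007, 0.004, 0.004, 1]
    - [0, 0, -0.105, -0.007, 0.003, 0.004, 1]
    - [0, 0, -0.105, -0.007, 0.003, 0.004, 1]
    - [0, 0, -0.105, -0.008, 0.002, 0.004, 1]
    - [0, 0, -0.105, -0.008, 0.001, 0.004, 1]

```text
time: 12.5
position: [460.7, 123.5, 155.6]
ee_rot: [0.707, 0.707, -0.001, -0.001]
force: [0.3, -0.7, -0.9]
grip_width: 0.996
```

```bash
python3 - <<'E'
from h import *
from cell import robot,vision
s=robot.sense();log(s)
c=vision.get_calibration('wrist');im=vision.grab_frame('wrist')
pickle.dump((s,c,im),open('w4.pkl','wb'))
save('j_w',im);save('j_wc',im,(190,110,330,215))
r=vision.mark_of('wrist','label');print([(q['position'],q['conf']) for q in r])
r=vision.mark_of('wrist','coupon');print([(q['position'],q['conf']) for q in r])
E
```

```text
t 12.5 p [460.7 123.5 155.6] q [ 7.073e-01  7.069e-01 -7.000e-04 -7.000e-04] j [ 0.012  0.014  1.896 -0.     1.233 -1.558] F [ 0.3 -0.7 -0.9] g 0.996
j_w scale 1.5
j_wc scale 5.485714285714286
[([281.6, 179.3], 0.86)]
[([262.0, 174.0], 0.96)]
```

View pics/j_w.png

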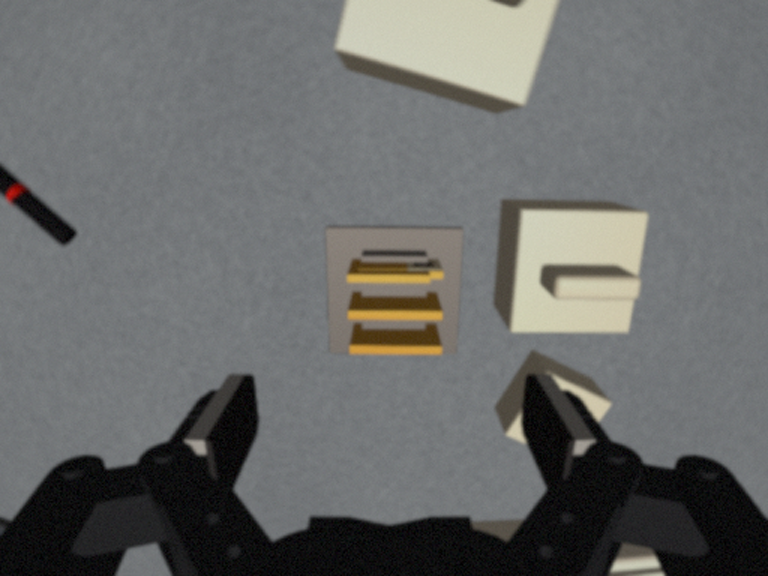

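View pics/j_wc.png

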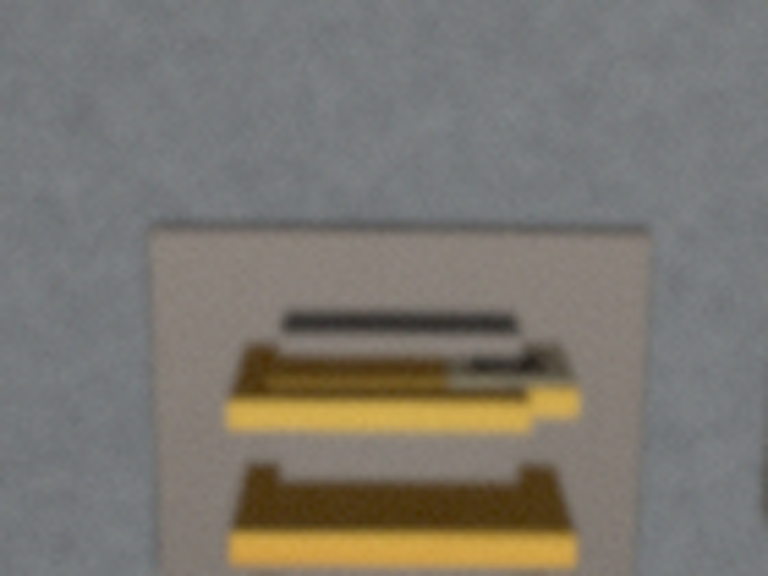

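```bash
python3 - <<'E'
from h import *
s,c,im=pickle.load(open('w4.pkl','rb'))
S=lambda p:np.array(p)/5.485714+[190,110]-0.4
for n,p,z in (('L-',(227,400),50),('L+',(227,431),50),('notch+',(530,432),50),('notch-',(530,405),50),('Rend+',(580,417),41),('Rend-',(580,388),41),('p2 L-',(230,532),50),('p2L+',(230,566),50),('p2R-',(578,532),50),('p2R+',(578,566),50),('footL',(152,230),6),('footR',(650,230),6)):
    print(n,onz(c,S(p),z).round(1))
print('coupon origin z10',onz(c,[262,174],10).round(1),'label z26.5',onz(c,[281.6,179.3],26.5).round(1))
print('TCP',s['position'],'proj',proj(c,s['position'])*1.5)
# fit kinematics
L=json.load(open('log.json'));
def fk(q,P):
    h,a0,L1,L2,off,d,b=P
    q1,q2,q3,q4,q5,q6=q
    # planar with q4=0
    a=q2+q3
    r=a0+L1*np.sin(q2)+L2*np.sin(a)+off*np.cos(a)+d*np.sin(a+q5); z=h+L1*np.cos(q2)+L2*np.cos(a)-off*np.sin(a)+d*np.cos(a+q5)
    return np.array([r*np.cos(q1)-b*np.sin(q1),r*np.sin(q1)+b*np.cos(q1),z])
def f(P): return np.concatenate([fk(q,P)-p for q,p,_ in L])
r=least_squares(f,[200,0,400,400,0,250,117]);print(r.x.round(1),np.abs(r.fun).max().round(2),len(L)); print(np.linalg.svd(r.jac)[1].round(3))
E
```

```text
L- [460.5  97.7  50. ]
L+ [466.   97.6  50. ]
notch+ [466.2 148.6  50. ]
notch- [461.4 148.5  50. ]
Rend+ [466.2 158.1  41. ]
Rend- [461.  157.9  41. ]
p2 L- [484.1  97.6  50. ]
p2L+ [490.4  97.4  50. ]
p2R- [484.1 157.3  50. ]
p2R+ [490.4 157.6  50. ]
footL [439.6  80.2   6. ]
footR [439.6 174.3   6. ]
coupon origin z10 [462.6 126.5  10. ] label z26.5 [463.9 145.9  26.5]
TCP [460.71971481 123.54610339 155.6366541 ] proj [[388.13068725 346.82789498]]
[313.4   0.  438.2 514.5  85.5 343.9 117.8] 0.13 12
[6.909e+00 4.896e+00 3.464e+00 3.960e-01 3.310e-01 1.720e-01 3.000e-03]
```

send_rows:
  rows:
    - [0, 0, 0, 0.001, 0.001, 0.01, 1]
    - [0, 0, 0, 0.001, 0.001, 0.02, 1]
    - [0, 0, 0, 0.001, 0.0005, 0.025, 1]
    - [0, 0, 0, 0.001, 0, 0.02, 1]
    - [0, 0, 0, 0, 0, 0.01, 1]

```text
time: 13.15
position: [462.5, 128.4, 69.4]
ee_rot: [0.709, 0.705, -0.001, -0.001]
force: [-0.2, -0.3, 0.1]
grip_width: 1.002
```

```bash
python3 - <<'E'
from h import *
from cell import robot,vision
s=robot.sense();log(s)
c=vision.get_calibration('wrist');im=vision.grab_frame('wrist')
pickle.dump((s,c,im),open('w5.pkl','wb'))
save('k_w',im)
for P in ([463.4,97.7,50],[463.4,148.7,50],[463.4,158,41],s['position']): print((proj(c,P)*1.5).round())
E
```

```text
t 13.15 p [462.5 128.4  69.4] q [ 0.7091  0.7051 -0.0012 -0.0012] j [ 0.023  0.15   1.95   0.     1.045 -1.542] F [-0.2 -0.3  0.1] g 1.002
k_w scale 1.5
[[318. 330.]]
[[435. 330.]]
[[453. 322.]]
[[388. 347.]]
```

View pics/k_w.png

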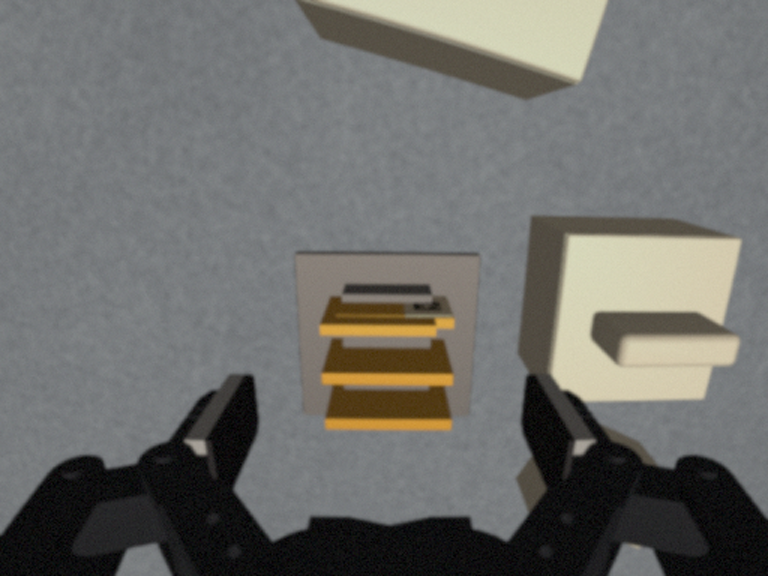

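send_rows:
  rows:
    - [0, 0, -0.003, 0, 0.001, 0.015, 1]
    - [0, 0, 0, 0, 0, 0.018, 1]
    - [0, 0, 0, 0, 0, 0.014, 1]
    - [0, 0, 0, 0, 0, 0.008, 1]
    - [0, 0, 0, 0, 0, 0.004, 1]

```text
time: 13.7
position: [465.2, 128.0, 12.6]
ee_rot: [0.708, 0.706, -0.0, -0.0]
force: [0.1, 0.2, 0.4]
grip_width: 0.997
```

```bash
python3 - <<'E'
from h import *
from cell import robot,vision
s=robot.sense();log(s)
c=vision.get_calibration('wrist');im=vision.grab_frame('wrist')
save('l_w',im)
save('l_s',vision.grab_frame('side'),(150,170,240,250))
for P in ([463.4,97.7,50],[463.4,148.7,50],[463.4,158,41],s['position']): print((proj(c,P)*1.5).round())
E
```

```text
t 13.7 p [465.2 128.   12.6] q [ 7.078e-01  7.064e-01 -1.000e-04 -1.000e-04] j [ 0.022  0.257  1.967  0.     0.917 -1.547] F [0.1 0.2 0.4] g 0.997
l_w scale 1.5
l_s scale 7.25
[[293. 391.]]
[[453. 391.]]
[[477. 377.]]
[[388. 347.]]
```

View pics/l_w.png

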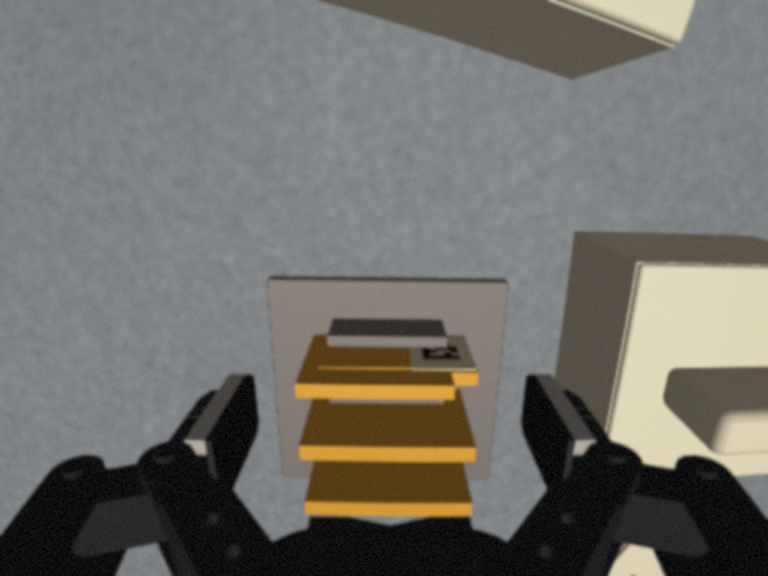

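View pics/l_s.png

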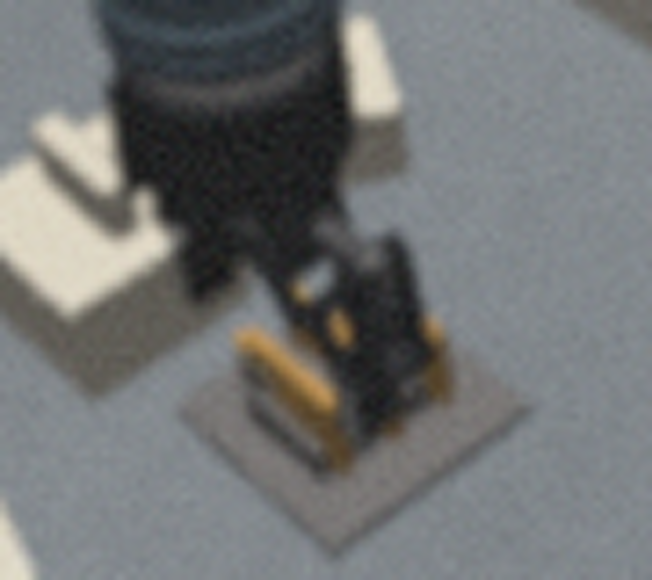

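```bash
python3 - <<'E'
from h import *
from cell import robot,vision
c=vision.get_calibration('side')
f=lambda P:((proj(c,P)-[150,170]+.45)*7.25).round().tolist()
print('plate1 -y end top/bot',f([[463.4,97.8,50],[463.4,97.8,24]]))
print('plate2',f([[487.4,97.8,50],[487.4,97.8,24]]))
for z in (25,45): print('finger -y inner',z,f([[454,85.5,z],[476,85.5,z]]),'outer',f([[454,75,z],[476,75,z]]))
E
```

```text
plate1 -y end top/bot [[340.0, 407.0], [348.0, 452.0]]
plate2 [[391.0, 370.0], [398.0, 415.0]]
finger -y inner 25 [[349.0, 484.0], [396.0, 449.0]] outer [[368.0, 500.0], [415.0, 465.0]]
finger -y inner 45 [[343.0, 449.0], [390.0, 415.0]] outer [[362.0, 466.0], [409.0, 431.0]]
```

```bash
python3 - <<'E'
from h import *
s,c,im=pickle.load(open('w5.pkl','rb'))
R=Rot.from_quat(s['ee_rot']).as_matrix();p=s['position']
for d in (0,6,13,19,26):
  for y in (-11,0,11):
    a=proj(c,p+R@np.array([42.5,y,-d]))*1.5;b=proj(c,p+R@np.array([-42.5,y,-d]))*1.5
    print(d,y,a.round(0),b.round(0), (proj(c,p+R@np.array([0,y,-d]))*1.5).round())
E
```

```text
0 -11 [[497. 321.]] [[279. 321.]] [[388. 321.]]
0 0 [[495. 347.]] [[281. 347.]] [[388. 347.]]
0 11 [[493. 371.]] [[283. 371.]] [[388. 372.]]
6 -11 [[501. 327.]] [[276. 327.]] [[388. 327.]]
6 0 [[498. 353.]] [[278. 353.]] [[388. 353.]]
6 11 [[496. 379.]] [[280. 378.]] [[388. 379.]]
13 -11 [[505. 334.]] [[271. 334.]] [[388. 334.]]
13 0 [[502. 361.]] [[274. 361.]] [[388. 362.]]
13 11 [[500. 387.]] [[276. 387.]] [[388. 388.]]
19 -11 [[509. 341.]] [[267. 341.]] [[388. 341.]]
19 0 [[506. 369.]] [[270. 369.]] [[388. 369.]]
19 11 [[504. 396.]] [[272. 396.]] [[388. 396.]]
26 -11 [[514. 349.]] [[262. 349.]] [[388. 350.]]
26 0 [[511. 378.]] [[265. 378.]] [[388. 379.]]
26 11 [[508. 406.]] [[268. 406.]] [[388. 407.]]
```

```bash
python3 - <<'E'
from h import *
from cell import robot,vision
s=robot.sense();p=s['position']
for n,(l,t,r,b) in (('side',(170,200,225,245)),('scene',(280,200,350,255))):
    im=vision.grab_frame(n);c=vision.get_calibration(n)
    k=12 if n=='side' else 10
    big=cv2.resize(im[t:b,l:r,::-1],None,fx=k,fy=k,interpolation=cv2.INTER_CUBIC)
    ref=big.copy()
    for d,col in ((13,(0,0,255)),(28,(0,255,0)),(40,(255,0,255))):
        z=p[2]+d
        for sg in (-1,1):
            q=np.array([[p[0]-11,p[1]+sg*42.5,z],[p[0]+11,p[1]+sg*42.5,z],[p[0]+11,p[1]+sg*50,z],[p[0]-11,p[1]+sg*50,z]])
            u=((proj(c,q)-[l,t]+.5)*k).astype(int);cv2.polylines(big,[u],True,col,1)
    cv2.imwrite(f'pics/m_{n}.png',big);cv2.imwrite(f'pics/m0_{n}.png',ref)
E
```

```text
(no output)
```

View pics/m_side.png

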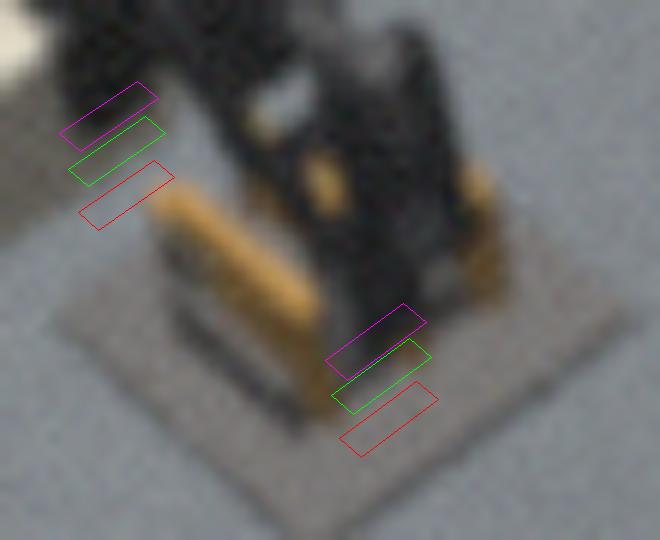

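View pics/m_scene.png

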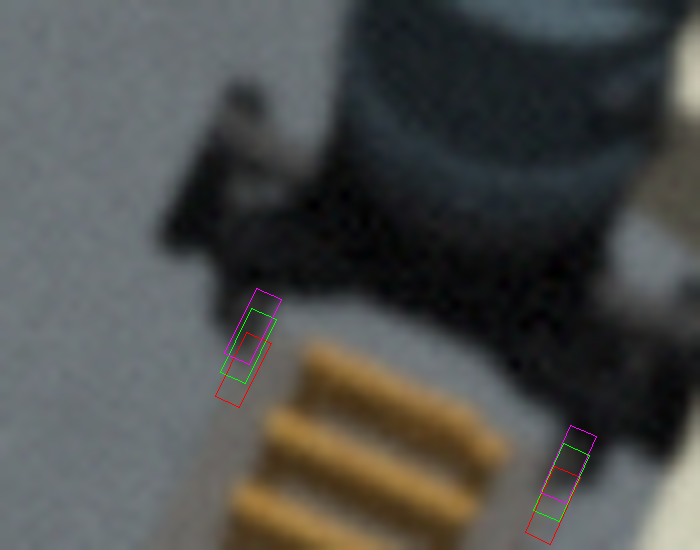

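View pics/m0_side.png

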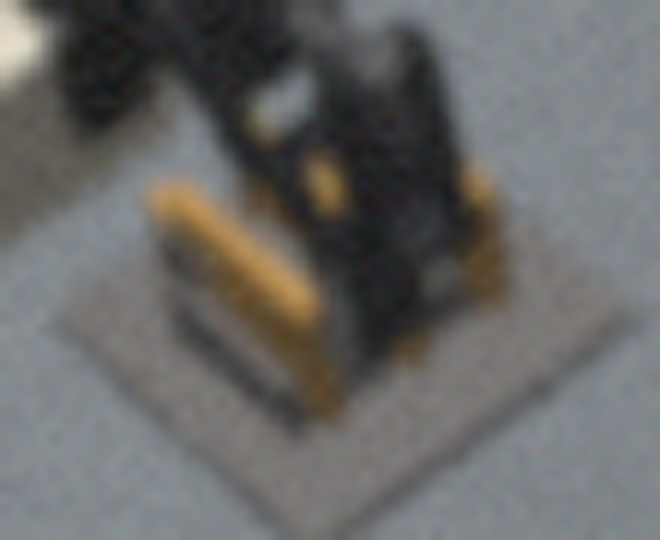

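send_rows:
  rows:
    - [0, 0, 0, 0, -0.001, 0.004, 1]
    - [0, 0, 0, 0, 0, 0.006, 1]
    - [0, 0, 0, 0, 0, 0.006, 1]
    - [0, 0, 0, 0, 0, 0.004, 1]
    - [0, 0, 0, 0, 0, 0, 0.85]

```text
time: 14.4
position: [463.4, 127.8, -8.1]
ee_rot: [0.708, 0.706, -0.001, -0.001]
force: [-0.3, 0.2, -0.2]
grip_width: 0.861
```

```bash
cat > tip.py <<'E'
from h import *
from cell import robot,vision
import sys
s=robot.sense();log(s);p=s['position'];w=s['grip_width']*42.5
im=vision.grab_frame('side');c=vision.get_calibration('side');l,t,r,b=(170,200,225,245);k=12
big=cv2.resize(im[t:b,l:r,::-1],None,fx=k,fy=k,interpolation=cv2.INTER_CUBIC)
for z,col in ((10,(0,0,255)),(20,(0,255,0)),(30,(255,0,255))):
        for sg in (-1,1):
            q=np.array([[p[0]-11,p[1]+sg*w,z],[p[0]+11,p[1]+sg*w,z],[p[0]+11,p[1]+sg*(w+7),z],[p[0]-11,p[1]+sg*(w+7),z]])
            u=((proj(c,q)-[l,t]+.5)*k).astype(int);cv2.polylines(big,[u],True,col,1)
cv2.imwrite(f'pics/{sys.argv[1]}.png',big)
save(sys.argv[1]+'w',vision.grab_frame('wrist'))
E
python3 tip.py n
```

```text
t 14.4 p [463.4 127.8  -8.1] q [ 7.078e-01  7.064e-01 -6.000e-04 -6.000e-04] j [ 0.022  0.296  1.974 -0.     0.873 -1.547] F [-0.3  0.2 -0.2] g 0.861
nw scale 1.5
```

View pics/n.png

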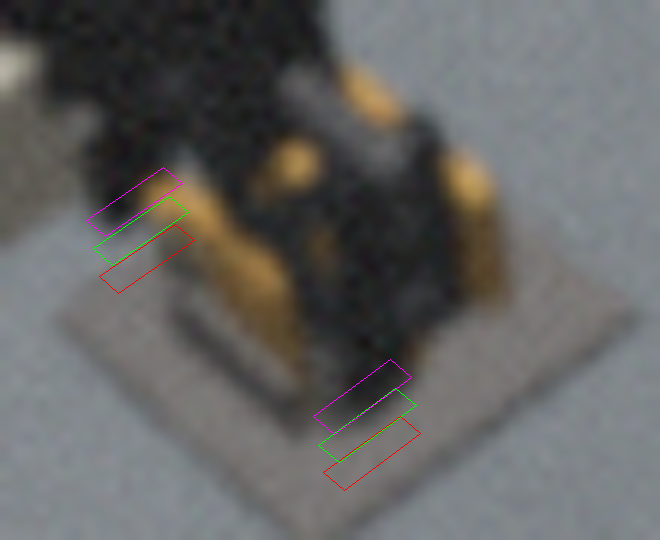

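View pics/nw.png

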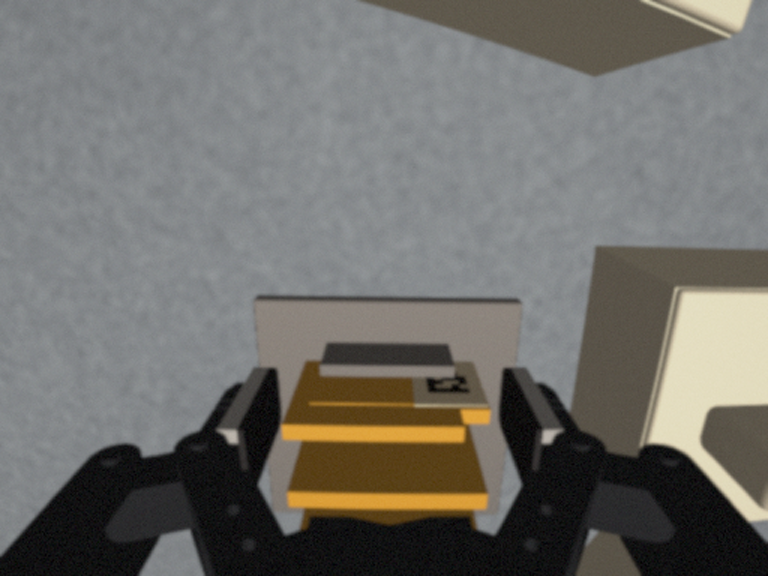

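send_rows:
  rows:
    - [0, 0, 0, 0, 0, 0.003, 0.85]
    - [0, 0, 0, 0, 0, 0.003, 0.8]
    - [0, 0, 0, 0, 0, 0.002, 0.78]
    - [0, 0, 0, 0, 0, 0, 0.76]
    - [0, 0, 0, 0, 0, 0, 0.76]

```text
time: 15.0
position: [464.1, 127.9, -15.3]
ee_rot: [0.708, 0.706, -0.0, -0.0]
force: [0.2, -0.1, -0.2]
grip_width: 0.757
```

```bash
python3 tip.py o
```

```text
t 15.0 p [464.1 127.9 -15.3] q [ 7.077e-01  7.065e-01 -1.000e-04 -0.000e+00] j [ 0.022  0.312  1.974 -0.     0.856 -1.547] F [ 0.2 -0.1 -0.2] g 0.757
ow scale 1.5
```

View pics/o.png

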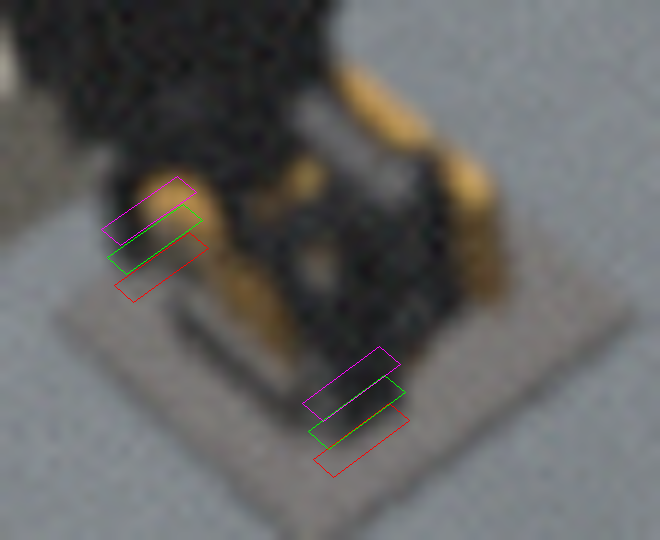

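View pics/ow.png

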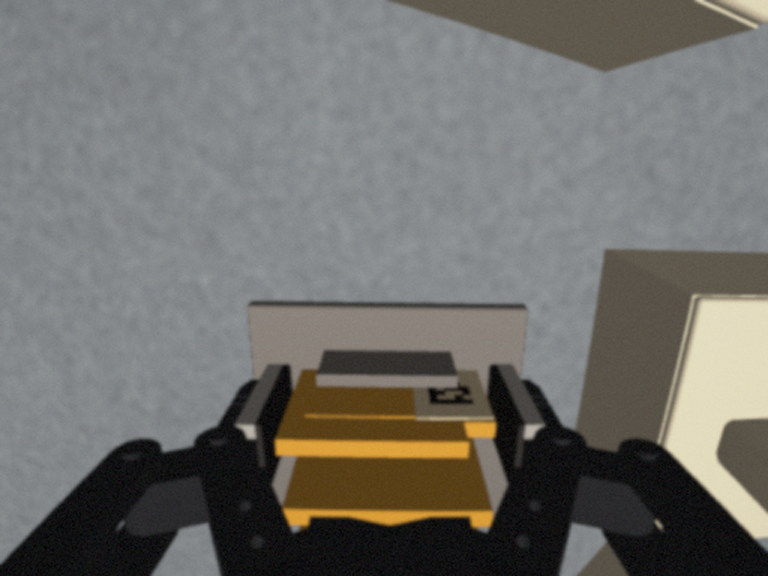

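send_rows:
  rows:
    - [0, 0, 0, 0, -0.0005, 0, 0.72]
    - [0, 0, 0, 0, 0, 0, 0.7]
    - [0, 0, 0, 0, 0, 0, 0.68]
    - [0, 0, 0, 0, 0, 0, 0.66]
    - [0, 0, 0, 0, 0, 0, 0.66]

```text
time: 15.6
position: [463.7, 127.8, -14.7]
ee_rot: [0.708, 0.707, -0.0, 0.0]
force: [-3.1, -1.4, 6.4]
grip_width: 0.683
```

send_rows:
  rows:
    - [0, 0, 0, 0, 0, 0, 0.64]
    - [0, 0, 0, 0, 0, 0, 0.64]
    - [0, 0, 0, 0, 0, 0, 0.64]
    - [0, 0, 0, 0, 0, 0, 0.64]
    - [0, 0, 0, 0, 0, 0, 0.64]

```text
time: 16.1
position: [463.8, 127.8, -14.7]
ee_rot: [0.708, 0.707, -0.0, 0.0]
force: [-2.0, -0.6, 6.2]
grip_width: 0.689
```

```bash
python3 tip.py p
```

```text
t 16.1 p [463.8 127.8 -14.7] q [ 7.077e-01  7.065e-01 -1.000e-04  1.000e-04] j [ 0.022  0.31   1.975 -0.     0.857 -1.547] F [-2.  -0.6  6.2] g 0.689
pw scale 1.5
```

View pics/pw.png

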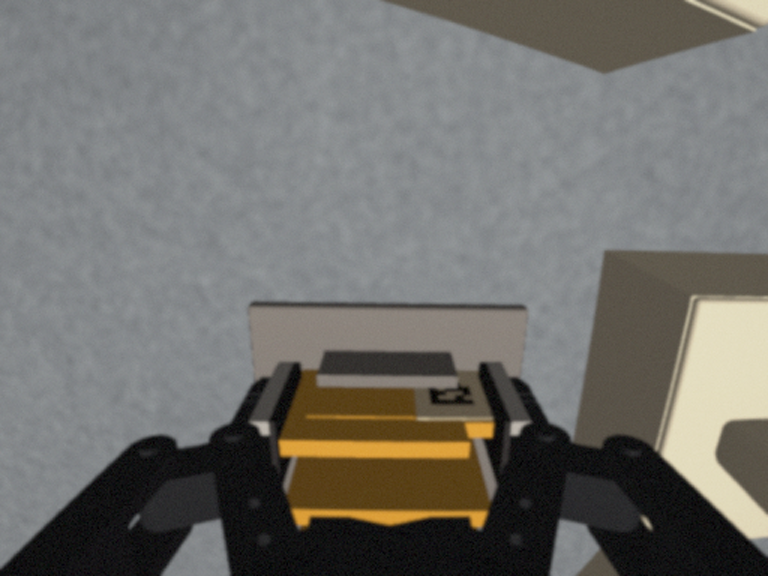

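send_rows:
  rows:
    - [0, 0, 0, 0, 0, -0.002, 0.6]
    - [0, 0, 0, 0, 0, -0.005, 0.6]
    - [0, 0, 0, 0, 0, -0.008, 0.6]
    - [0, 0, 0, 0, 0, -0.01, 0.6]
    - [0, 0, 0, 0, 0, -0.01, 0.6]

```text
time: 16.7
position: [463.8, 127.9, 20.8]
ee_rot: [0.708, 0.706, 0.0, 0.0]
force: [-0.3, -0.2, -0.6]
grip_width: 0.685
```

```bash
python3 tip.py q
```

```text
t 16.7 p [463.8 127.9  20.8] q [7.077e-01 7.065e-01 1.000e-04 1.000e-04] j [ 0.022  0.238  1.969 -0.     0.934 -1.547] F [-0.3 -0.2 -0.6] g 0.685
qw scale 1.5
```

View pics/qw.png

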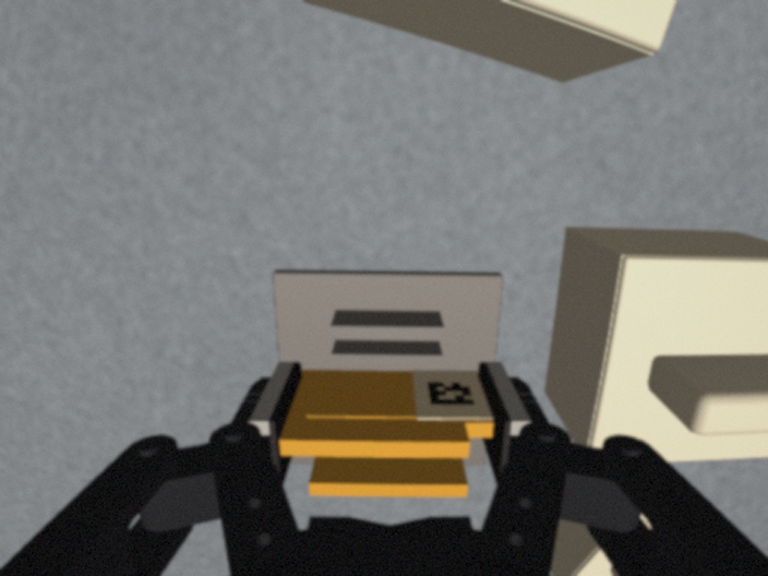

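View pics/q.png

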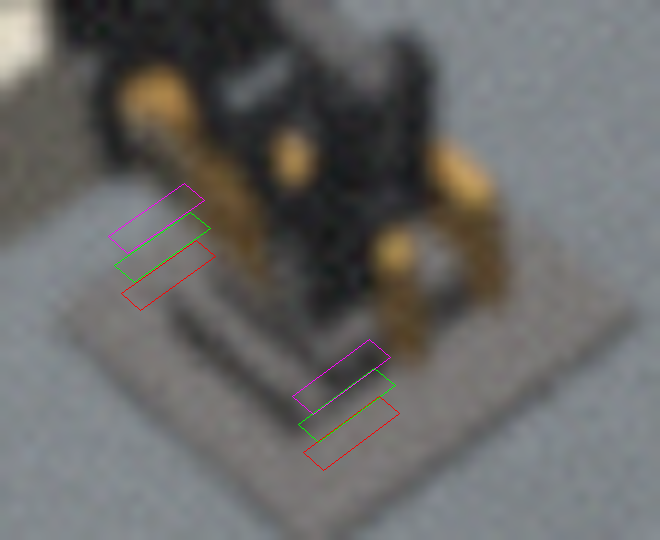

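send_rows:
  rows:
    - [0, 0, 0, 0, 0, -0.015, 0.6]
    - [0, 0, 0, 0, 0, -0.02, 0.6]
    - [0, 0, 0, 0, 0, -0.025, 0.6]
    - [0, 0, 0, 0, 0, -0.03, 0.6]
    - [0, 0, 0, 0, 0, -0.03, 0.6]

```text
time: 17.3
position: [463.1, 127.9, 140.7]
ee_rot: [0.708, 0.706, -0.0, -0.0]
force: [-0.1, 0.2, 0.4]
grip_width: 0.682
```

send_rows:
  rows:
    - [0, 0, 0, 0, 0, -0.03, 0.6]
    - [0, 0, 0, 0, 0, -0.03, 0.6]
    - [0, 0, 0, 0, 0, -0.025, 0.6]
    - [0, 0, 0, 0, 0, -0.02, 0.6]
    - [0, 0, 0, 0, 0, -0.01, 0.6]

```text
time: 17.8
position: [464.4, 127.9, 256.9]
ee_rot: [0.708, 0.706, 0.001, 0.001]
force: [0.2, 0.8, -1.1]
grip_width: 0.684
```

```bash
python3 - <<'E'
from h import *
from cell import robot,vision
s=robot.sense();log(s)
c=vision.get_calibration('wrist');im=vision.grab_frame('wrist')
pickle.dump((s,c,im),open('w6.pkl','wb'));save('r_w',im)
rd={}
for n in ('scene','side'):
    im=vision.grab_frame(n);r=vision.silhouettes(n,'reader');m=vision.mark_of(n,'reader')
    rd[n]=(im,vision.get_calibration(n),r,m)
    print(n,[(np.round(q['rect']),q['conf'],q['region'].sum()) for q in r],[(np.round(q['position'],1),round(q['conf'],2)) for q in m])
    l,t,rr,b=[int(v) for v in r[0]['rect']]
    save('rd_'+n,im,(max(l-20,0),max(t-20,0),rr+20,b+20))
    print('crop',max(l-20,0),max(t-20,0))
    d=im.copy();d[r[0]['region']]=d[r[0]['region']]//2+np.array([0,120,0],np.uint8)
    save('rdm_'+n,d,(max(l-20,0),max(t-20,0),rr+20,b+20))
pickle.dump(rd,open('rd.pkl','wb'))
E
```

```text
t 17.8 p [464.4 127.9 256.9] q [0.7077 0.7065 0.0011 0.0011] j [ 0.022 -0.077  1.774  0.     1.442 -1.547] F [ 0.2  0.8 -1.1] g 0.684
r_w scale 1.5
scene [(array([106., 186., 150., 224.]), 0.84, np.int64(1244))] [(array([138.9, 205.1]), 0.65)]
rd_scene scale 7.532467532467533
crop 86 166
rdm_scene scale 7.532467532467533
side [(array([366.,  92., 410., 139.]), 0.61, np.int64(1218))] [(array([375.6, 129.3]), 0.65)]
rd_side scale 6.744186046511628
crop 346 72
rdm_side scale 6.744186046511628
```

View pics/rd_scene.png

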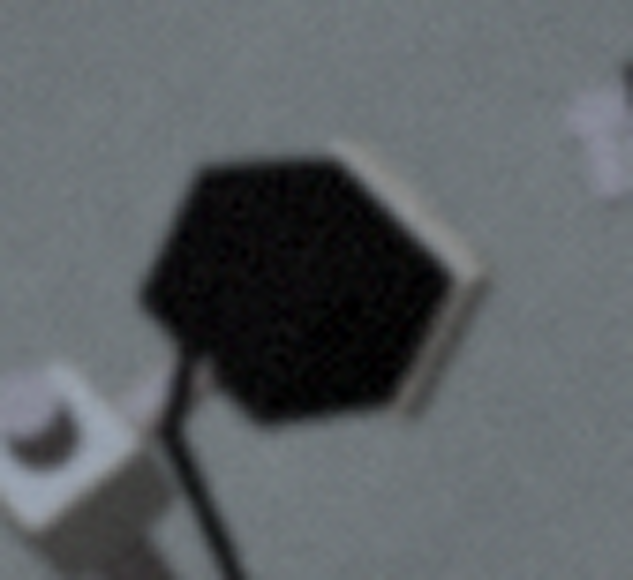

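View pics/rd_side.png

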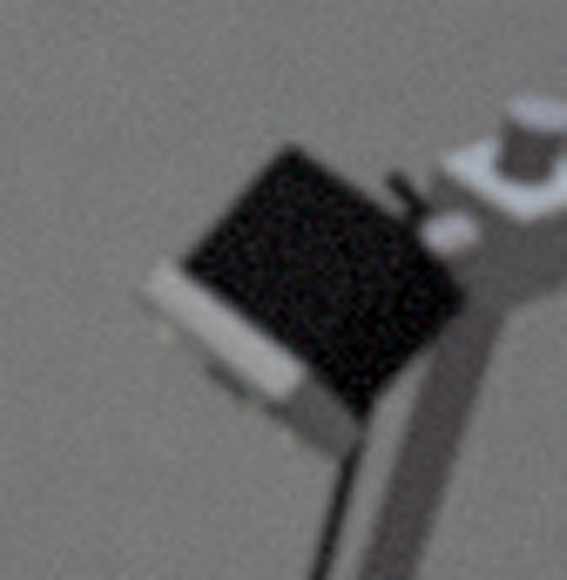

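View pics/r_w.png

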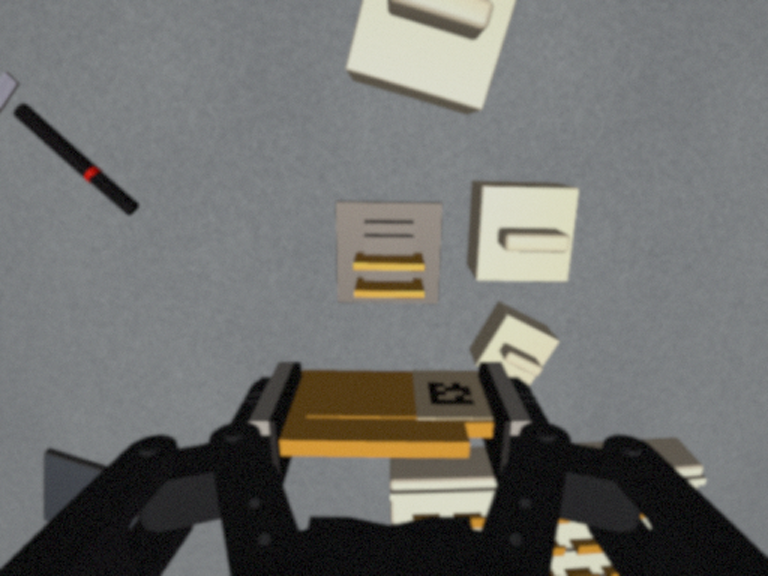

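```bash
cat > rdfit.py <<'E'
from h import *
rd=pickle.load(open('rd.pkl','rb'))
S=lambda p:np.array(p)/7.532467+[86,166]-.43
T=lambda p:np.array(p)/6.744186+[346,72]-.43
sc=np.array([S(p) for p in [(203,163),(337,142),(487,280),(413,416),(265,425),(140,298)]])
sd=np.array([T(p) for p in [(293,145),(467,295),(353,462),(147,287)]])
cs,cd=rd['scene'][1],rd['side'][1]
def Rr(psi,el=np.pi/4):
    z=np.array([np.cos(psi)*np.cos(el),np.sin(psi)*np.cos(el),-np.sin(el)]);y=np.array([-np.sin(psi),np.cos(psi),0]);return np.c_[np.cross(y,z),y,z]
def box(v,zl=(-62,0),hx=25,hy=30):
    R=Rr(v[3]);return np.array([v[:3]+R@np.array([a*hx,b*hy,c]) for a in(-1,1) for b in(-1,1) for c in zl])
def res(v):
    B=box(v);o=[]
    for c,P in ((cs,sc),(cd,sd)):
        pr=proj(c,B);h=cv2.convexHull(pr.astype(np.float32))
        hv=h[:,0,:]
        for p in P: o.append(hv[np.argmin(np.linalg.norm(hv-p,axis=1))]-p)
    return np.concatenate(o)
if __name__=='__main__':
    X,e=tri([(cs,rd['scene'][3][0]['position']),(cd,rd['side'][3][0]['position'])]);print('mark',X.round(1),e)
    best=None
    for a in np.radians(np.arange(90,271,15)):
        r=least_squares(res,[*X,a],x_scale=[10,10,10,.2],loss='soft_l1')
        if best is None or r.cost<best.cost: best=r
    print(best.x[:3].round(1),np.degrees(best.x[3]),best.cost); print(res(best.x).reshape(-1,2).round(1).tolist())
    v=best.x;O=v[:3];R=Rr(v[3]);print('focus',(O+140*R[:,2]).round(1))
    for n,c,k,o in (('scene',cs,7.532467,(86,166)),('side',cd,6.744186,(346,72))):
        im=cv2.imread(f'pics/rd_{n}.png');
        u=((proj(c,box(v))-o+.43)*k).astype(int)
        for i in range(8):
            for j in range(i):
                if bin(i^j).count('1')==1: cv2.line(im,tuple(map(int,u[i])),tuple(map(int,u[j])),(0,255,0),1)
        w=((proj(c,O)[0]-o+.43)*k).astype(int);cv2.circle(im,tuple(map(int,w)),4,(0,0,255),-1)
        cv2.imwrite(f'pics/rf_{n}.png',im)
E
python3 rdfit.py
```

```text
mark [ 719.1 -201.7  375.9] [1.9902018361074179, 2.0928097202025358]
[ 716.6 -204.6  377.2] 162.99925020102154 35.4999472252337
[[0.7, -0.8], [5.6, 0.2], [4.6, -0.4], [4.3, 1.4], [1.6, 4.2], [-0.5, 2.0], [-4.0, -1.5], [1.3, 2.6], [-4.2, 2.7], [-4.3, 2.8]]
focus [ 621.9 -175.7  278.2]
```

View pics/rf_scene.png

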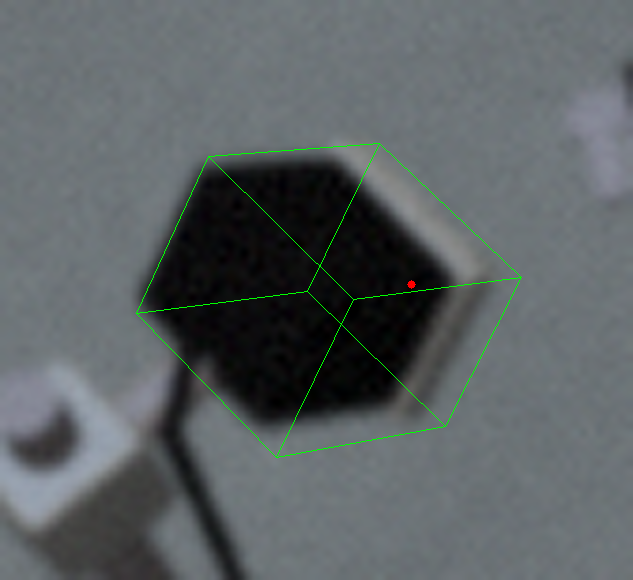

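View pics/rf_side.png

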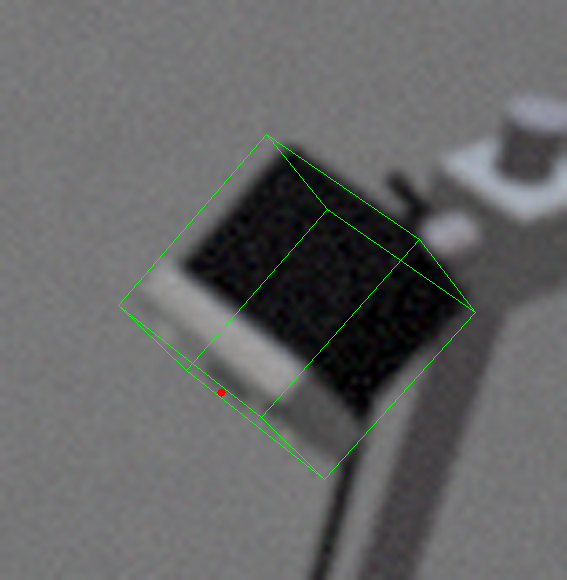

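```bash
cat > rd2.py <<'E'
from rdfit import *
import rdfit,itertools
def run(dims=None,el=np.pi/4,draw=False):
    def bx(v):
        R=Rr(v[3],el); D,hx,hy=(v[4:7] if dims is None else dims)
        return np.array([v[:3]+R@np.array([a*hx,b*hy,c]) for a in(-1,1) for b in(-1,1) for c in (-D,0)])
    def rs(v):
        B=bx(v);o=[]
        for c,P in ((cs,sc),(cd,sd)):
            hv=cv2.convexHull(proj(c,B).astype(np.float32))[:,0,:]
            for p in P: o.append(hv[np.argmin(np.linalg.norm(hv-p,axis=1))]-p)
        return np.concatenate(o)
    best=None
    for a in np.radians(np.arange(135,226,10)):
        x0=[719,-201,378,a]+([55,25,30] if dims is None else [])
        r=least_squares(rs,x0,diff_step=1e-4,loss='soft_l1')
        if best is None or r.cost<best.cost: best=r
    v=best.x;print(dims,v[:3].round(1),np.degrees(v[3]).round(2),v[4:].round(1),'cost',best.cost.round(2),'focus',(v[:3]+140*Rr(v[3],el)[:,2]).round(1))
    if draw:
        for n,c,k,o in (('scene',cs,7.532467,(86,166)),('side',cd,6.744186,(346,72))):
            im=cv2.imread(f'pics/rd_{n}.png');u=((proj(c,bx(v))-o+.43)*k).astype(int)
            for i in range(8):
                for j in range(i):
                    if bin(i^j).count('1')==1: cv2.line(im,tuple(map(int,u[i])),tuple(map(int,u[j])),(0,255,0),1)
            cv2.imwrite(f'pics/rg_{n}.png',im)
    return v
run(None,draw=True)
for d in itertools.permutations([50,60,62]): run((d[0],d[1]/2,d[2]/2))
E
python3 rd2.py
```

```text
None [ 721.8 -209.1  384.8] 162.65 [ 53.2  21.9 -28.4] cost 7.3 focus [ 627.3 -179.6  285.8]
(50, 30.0, 31.0) [ 758.2 -220.   386.5] -16.0 [] cost 21.63 focus [ 853.3 -247.3  287.5]
(50, 31.0, 30.0) [ 724.8 -210.5  382.4] 166.14 [] cost 34.33 focus [ 628.7 -186.8  283.4]
(60, 25.0, 31.0) [ 720.8 -209.3  383. ] 163.99 [] cost 21.63 focus [ 625.6 -182.   284. ]
(60, 31.0, 25.0) [ 719.6 -211.3  380.6] 170.62 [] cost 29.09 focus [ 621.9 -195.1  281.6]
(62, 25.0, 30.0) [ 720.2 -209.3  382.3] 164.16 [] cost 22.32 focus [ 625.  -182.3  283.4]
(62, 30.0, 25.0) [ 718.8 -211.2  379.7] 170.02 [] cost 29.0 focus [ 621.3 -194.   280.7]
```

View pics/rg_scene.png

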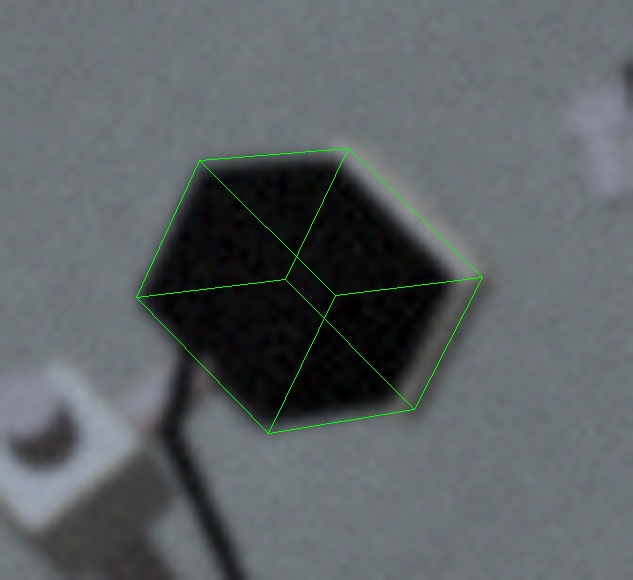

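View pics/rg_side.png

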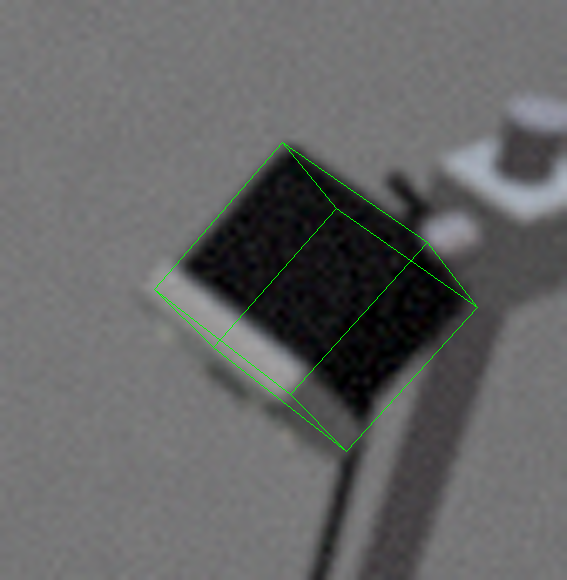

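```bash
cat >> h.py <<'E'
def plan2(s,Pt,rv,n,g,R=None,p=None,dec=3):
    R=Rot.from_quat(s['ee_rot']).as_matrix() if R is None else R;p=np.array(s['position']) if p is None else p
    rv=np.array(rv,float);dR=Rot.from_rotvec(rv/n).as_matrix();dp=(np.array(Pt)-p)/n/1000
    rows=[]
    for i in range(n):
        rows.append([round(float(v),dec)+0 for v in np.r_[rv/n,R.T@dp,g]]);R=R@dR
    print('deg/row',np.degrees(np.linalg.norm(rv/n)).round(2),'mm/row',np.linalg.norm(dp*1000).round(1))
    for k in range(0,n,5): print('['+', '.join(str(r) for r in rows[k:k+5])+']')
    return R,np.array(Pt)
E
python3 - <<'E'
from h import *
from cell import robot
s=robot.sense()
plan2(s,[560,-150,300],[0,0,3.4426],25,0.6)
E
```

```text
deg/row 7.89 mm/row 11.9
[[0.0, 0.0, 0.138, -0.011, 0.004, -0.002, 0.6], [0.0, 0.0, 0.138, -0.01, 0.005, -0.002, 0.6], [0.0, 0.0, 0.138, -0.01, 0.007, -0.002, 0.6], [0.0, 0.0, 0.138, -0.009, 0.008, -0.002, 0.6], [0.0, 0.0, 0.138, -0.007, 0.009, -0.002, 0.6]]
[[0.0, 0.0, 0.138, -0.006, 0.01, -0.002, 0.6], [0.0, 0.0, 0.138, -0.005, 0.011, -0.002, 0.6], [0.0, 0.0, 0.138, -0.003, 0.011, -0.002, 0.6], [0.0, 0.0, 0.138, -0.002, 0.012, -0.002, 0.6], [0.0, 0.0, 0.138, 0.0, 0.012, -0.002, 0.6]]
[[0.0, 0.0, 0.138, 0.002, 0.012, -0.002, 0.6], [0.0, 0.0, 0.138, 0.003, 0.011, -0.002, 0.6], [0.0, 0.0, 0.138, 0.005, 0.011, -0.002, 0.6], [0.0, 0.0, 0.138, 0.006, 0.01, -0.002, 0.6], [0.0, 0.0, 0.138, 0.008, 0.009, -0.002, 0.6]]
[[0.0, 0.0, 0.138, 0.009, 0.008, -0.002, 0.6], [0.0, 0.0, 0.138, 0.01, 0.007, -0.002, 0.6], [0.0, 0.0, 0.138, 0.011, 0.005, -0.002, 0.6], [0.0, 0.0, 0.138, 0.011, 0.004, -0.002, 0.6], [0.0, 0.0, 0.138, 0.012, 0.002, -0.002, 0.6]]
[[0.0, 0.0, 0.138, 0.012, 0.001, -0.002, 0.6], [0.0, 0.0, 0.138, 0.012, -0.001, -0.002, 0.6], [0.0, 0.0, 0.138, 0.011, -0.003, -0.002, 0.6], [0.0, 0.0, 0.138, 0.011, -0.004, -0.002, 0.6], [0.0, 0.0, 0.138, 0.01, -0.006, -0.002, 0.6]]
```

send_rows:
  rows:
    - [0, 0, 0.138, -0.011, 0.004, -0.002, 0.6]
    - [0, 0, 0.138, -0.01, 0.005, -0.002, 0.6]
    - [0, 0, 0.138, -0.01, 0.007, -0.002, 0.6]
    - [0, 0, 0.138, -0.009, 0.008, -0.002, 0.6]
    - [0, 0, 0.138, -0.007, 0.009, -0.002, 0.6]

```text
time: 18.65
position: [482.5, 72.1, 263.8]
ee_rot: [0.906, 0.423, -0.001, -0.0]
force: [-0.3, -0.2, -1.6]
grip_width: 0.687
```

send_rows:
  rows:
    - [0, 0, 0.138, -0.006, 0.01, -0.002, 0.6]
    - [0, 0, 0.138, -0.005, 0.011, -0.002, 0.6]
    - [0, 0, 0.138, -0.003, 0.011, -0.002, 0.6]
    - [0, 0, 0.138, -0.002, 0.012, -0.002, 0.6]
    - [0, 0, 0.138, 0, 0.012, -0.002, 0.6]

```text
time: 19.15
position: [501.3, 16.0, 273.7]
ee_rot: [0.996, 0.092, -0.001, -0.0]
force: [-0.0, -0.0, -1.5]
grip_width: 0.685
```

send_rows:
  rows:
    - [0, 0, 0.138, 0.002, 0.012, -0.002, 0.6]
    - [0, 0, 0.138, 0.003, 0.011, -0.002, 0.6]
    - [0, 0, 0.138, 0.005, 0.011, -0.002, 0.6]
    - [0, 0, 0.138, 0.006, 0.01, -0.002, 0.6]
    - [0, 0, 0.138, 0.008, 0.009, -0.002, 0.6]

```text
time: 19.65
position: [521.0, -40.0, 283.7]
ee_rot: [0.968, -0.251, -0.001, -0.0]
force: [2.0, -1.3, -0.3]
grip_width: 0.688
```

send_rows:
  rows:
    - [0, 0, 0.138, 0.009, 0.008, -0.002, 0.6]
    - [0, 0, 0.138, 0.01, 0.007, -0.002, 0.6]
    - [0, 0, 0.138, 0.011, 0.005, -0.002, 0.6]
    - [0, 0, 0.138, 0.011, 0.004, -0.002, 0.6]
    - [0, 0, 0.138, 0.012, 0.002, -0.002, 0.6]

```text
time: 20.15
position: [541.1, -96.7, 293.6]
ee_rot: [0.826, -0.563, -0.001, 0.0]
force: [0.5, -0.6, -0.6]
grip_width: 0.691
```

send_rows:
  rows:
    - [0, 0, 0.138, 0.012, 0.001, -0.002, 0.6]
    - [0, 0, 0.138, 0.012, -0.001, -0.002, 0.6]
    - [0, 0, 0.138, 0.011, -0.003, -0.002, 0.6]
    - [0, 0, 0.138, 0.011, -0.004, -0.002, 0.6]
    - [0, 0, 0.138, 0.01, -0.006, -0.002, 0.6]

```text
time: 20.65
position: [560.4, -152.3, 303.5]
ee_rot: [-0.587, 0.81, 0.001, -0.0]
force: [0.9, 0.5, -0.5]
grip_width: 0.686
```

```bash
python3 - <<'E'
from h import *
from cell import robot
s=robot.sense();log(s)
R=Rot.from_quat(s['ee_rot']).as_matrix();print(R.round(3), np.degrees(np.arctan2(R[1,0],R[0,0])))
az=np.radians(-17.35);zt=np.array([np.cos(az),np.sin(az),0]);xt=np.array([np.sin(az),-np.cos(az),0]);
Rt=np.c_[xt,np.cross(zt,xt),zt]
rv=Rot.from_matrix(R.T@Rt).as_rotvec();print(rv)
plan2(s,[590,-170,290],rv,15,0.6)
E
```

```text
t 20.65 p [ 560.4 -152.3  303.5] q [-5.871e-01  8.095e-01  9.000e-04 -5.000e-04] j [-0.47   0.132  1.468 -0.     1.544  1.417] F [ 0.9  0.5 -0.5] g 0.686
[[-0.311 -0.951 -0.002]
 [-0.951  0.311  0.001]
 [-0.     0.002 -1.   ]] -108.10223913140415
[ 1.57286526 -0.01005108 -0.01057732]
deg/row 6.01 mm/row 2.5
[[0.105, -0.001, -0.001, 0.001, -0.002, 0.001, 0.6], [0.105, -0.001, -0.001, 0.001, -0.002, 0.001, 0.6], [0.105, -0.001, -0.001, 0.001, -0.002, 0.001, 0.6], [0.105, -0.001, -0.001, 0.001, -0.002, 0.002, 0.6], [0.105, -0.001, -0.001, 0.001, -0.002, 0.002, 0.6]]
[[0.105, -0.001, -0.001, 0.001, -0.001, 0.002, 0.6], [0.105, -0.001, -0.001, 0.001, -0.001, 0.002, 0.6], [0.105, -0.001, -0.001, 0.001, -0.001, 0.002, 0.6], [0.105, -0.001, -0.001, 0.001, -0.001, 0.002, 0.6], [0.105, -0.001, -0.001, 0.001, -0.001, 0.002, 0.6]]
[[0.105, -0.001, -0.001, 0.001, 0.0, 0.002, 0.6], [0.105, -0.001, -0.001, 0.001, 0.0, 0.002, 0.6], [0.105, -0.001, -0.001, 0.001, 0.0, 0.002, 0.6], [0.105, -0.001, -0.001, 0.001, 0.0, 0.002, 0.6], [0.105, -0.001, -0.001, 0.001, 0.001, 0.002, 0.6]]
```

```bash
cat >> h.py <<'E'
def Rf(azdeg,el=45.):
    a=np.radians(azdeg);e=np.radians(el);zt=np.array([np.cos(a)*np.cos(e),np.sin(a)*np.cos(e),-np.sin(e)]);xt=np.array([np.sin(a),-np.cos(a),0]);return np.c_[xt,np.cross(zt,xt),zt]
E
python3 - <<'E'
from h import *
from cell import robot,vision
s=robot.sense()
lab=np.array([18.5,-3.4,-41.2]);F=np.array([622.7,-178.2,281.])
R=Rot.from_quat(s['ee_rot']).as_matrix();Rt=Rf(-17.35)
Tf=F-Rt@lab;print('final TCP',Tf)
az=np.radians(-17.35);fw=np.array([np.cos(az),np.sin(az),0])
Tv=Tf-50*fw+[0,0,100]
rv=Rot.from_matrix(R.T@Rt).as_rotvec();print(rv,Tv)
plan2(s,Tv,rv,10,0.6)
# predict reader in wrist image at view pose
s6,c6,_=pickle.load(open('w6.pkl','rb'));R6=Rot.from_quat(s6['ee_rot']).as_matrix();Rc=np.array(c6['R'])@R6;tc=np.array(c6['R'])@s6['position']+c6['t']
np.savez('hand.npz',Rc=Rc,tc=tc);print('cam in tool',(-Rc.T@tc).round(1))
cv_=dict(c6);cv_['R']=Rc@Rt.T;cv_['t']=tc-cv_['R']@Tv
O=np.array([717.2,-207.7,380]);print(proj(cv_,O)*1.5, (cv_['R']@O+cv_['t']))
E
```

```text
final TCP [ 653.72935518 -168.5124246   249.46303756]
[ 0.78748019 -0.00483877 -0.01258006] [ 606.00430881 -153.60202726  349.46303756]
deg/row 4.51 mm/row 6.5
[[0.079, 0.0, -0.001, -0.001, -0.004, -0.005, 0.6], [0.079, 0.0, -0.001, -0.001, -0.005, -0.004, 0.6], [0.079, 0.0, -0.001, -0.001, -0.005, -0.004, 0.6], [0.079, 0.0, -0.001, -0.001, -0.005, -0.003, 0.6], [0.079, 0.0, -0.001, -0.001, -0.006, -0.003, 0.6]]
[[0.079, 0.0, -0.001, -0.001, -0.006, -0.003, 0.6], [0.079, 0.0, -0.001, -0.001, -0.006, -0.002, 0.6], [0.079, 0.0, -0.001, -0.001, -0.006, -0.002, 0.6], [0.079, 0.0, -0.001, -0.001, -0.006, -0.001, 0.6], [0.079, 0.0, -0.001, -0.001, -0.006, -0.001, 0.6]]
cam in tool [   0.5  -77.9 -167.8]
[[427.96470268  75.02301468]] [ 18.04065208 -99.91165122 212.24159292]
```

```bash
python3 - <<'E'
from h import *
from rdfit import Rr
from cell import robot,vision
s=robot.sense();hz=np.load('hand.npz');c6=pickle.load(open('w6.pkl','rb'))[1]
R=Rot.from_quat(s['ee_rot']).as_matrix();Rt=Rf(-17.35);Tf=np.array([653.7,-168.5,249.5])
az=np.radians(-17.35);fw=np.array([np.cos(az),np.sin(az),0]);O=np.array([717.2,-207.7,380]);RR=Rr(np.radians(162.65))
for b,u in ((80,150),(60,150),(90,180)):
    Tv=Tf-b*fw+[0,0,u];c=dict(c6);c['R']=hz['Rc']@Rt.T;c['t']=hz['tc']-c['R']@Tv
    print(b,u,Tv.round(),(proj(c,[O+RR@np.array([sx*25,sy*30,d]) for sx in (1,-1) for sy in (-1,1) for d in (0,-60)])*1.5).round().tolist())
plan2(s,Tf-80*fw+[0,0,150],Rot.from_matrix(R.T@Rt).as_rotvec(),10,.6)
E
```

```text
80 150 [ 577. -145.  400.] [[371.0, 116.0], [370.0, 15.0], [464.0, 116.0], [467.0, 16.0], [367.0, 111.0], [366.0, -10.0], [478.0, 111.0], [483.0, -9.0]]
60 150 [ 596. -151.  400.] [[370.0, 138.0], [369.0, 34.0], [467.0, 139.0], [470.0, 35.0], [366.0, 138.0], [365.0, 12.0], [482.0, 138.0], [487.0, 13.0]]
90 180 [ 568. -142.  430.] [[372.0, 139.0], [372.0, 48.0], [457.0, 139.0], [460.0, 48.0], [370.0, 138.0], [369.0, 31.0], [469.0, 139.0], [473.0, 32.0]]
deg/row 4.51 mm/row 9.8
[[0.079, 0.0, -0.001, -0.001, -0.001, -0.01, 0.6], [0.079, 0.0, -0.001, -0.001, -0.002, -0.009, 0.6], [0.079, 0.0, -0.001, -0.001, -0.003, -0.009, 0.6], [0.079, 0.0, -0.001, -0.001, -0.004, -0.009, 0.6], [0.079, 0.0, -0.001, -0.001, -0.004, -0.009, 0.6]]
[[0.079, 0.0, -0.001, -0.001, -0.005, -0.008, 0.6], [0.079, 0.0, -0.001, -0.001, -0.006, -0.008, 0.6], [0.079, 0.0, -0.001, -0.001, -0.006, -0.007, 0.6], [0.079, 0.0, -0.001, -0.001, -0.007, -0.007, 0.6], [0.079, 0.0, -0.001, -0.001, -0.007, -0.006, 0.6]]
```

send_rows:
  rows:
    - [0.079, 0, -0.001, -0.001, -0.003, -0.01, 0.6]
    - [0.079, 0, -0.001, -0.001, -0.004, -0.009, 0.6]
    - [0.079, 0, -0.001, -0.001, -0.005, -0.009, 0.6]
    - [0.079, 0, -0.001, -0.001, -0.006, -0.008, 0.6]
    - [0.079, 0, -0.001, -0.001, -0.006, -0.008, 0.6]

```text
time: 21.15
position: [578.2, -152.3, 351.7]
ee_rot: [-0.58, 0.791, -0.159, 0.116]
force: [-0.6, -0.2, -1.5]
grip_width: 0.686
```

send_rows:
  rows:
    - [0.079, 0, -0.001, -0.001, -0.007, -0.007, 0.6]
    - [0.079, 0, -0.001, -0.001, -0.007, -0.006, 0.6]
    - [0.079, 0, -0.001, -0.001, -0.008, -0.006, 0.6]
    - [0.079, 0, -0.001, -0.001, -0.008, -0.005, 0.6]
    - [0.079, 0, -0.001, -0.001, -0.008, -0.004, 0.6]

```text
time: 21.65
position: [596.7, -152.7, 395.7]
ee_rot: [-0.548, 0.743, -0.311, 0.227]
force: [0.1, 0.3, -1.5]
grip_width: 0.688
```

```bash
python3 - <<'E'
from h import *
from cell import robot,vision
s=robot.sense();log(s)
c=vision.get_calibration('wrist');im=vision.grab_frame('wrist')
R=Rot.from_quat(s['ee_rot']).as_matrix();print(R.round(3))
m=vision.mark_of('wrist','label');print([(np.round(q['position'],1),round(q['conf'],2)) for q in m])
r=vision.mark_of('wrist','reader');print([(np.round(q['position'],1),round(q['conf'],2)) for q in r])
pickle.dump((s,c,im,m,r),open('w7.pkl','wb'));save('s_w',im);save('s_wc',im,(200,0,360,120))
E
```

```text
t 21.65 p [ 596.7 -152.7  395.7] q [-0.5477  0.7426 -0.3114  0.2272] j [-0.537 -0.379  1.945  0.228  0.811  1.243] F [ 0.1  0.3 -1.5] g 0.688
[[-0.297 -0.672  0.679]
 [-0.955  0.206 -0.214]
 [ 0.004 -0.711 -0.703]]
[(array([300.7, 265.3]), 0.74)]
[(array([276.4,  89.5]), 0.69)]
s_w scale 1.5
s_wc scale 4.8
```

View pics/s_w.png

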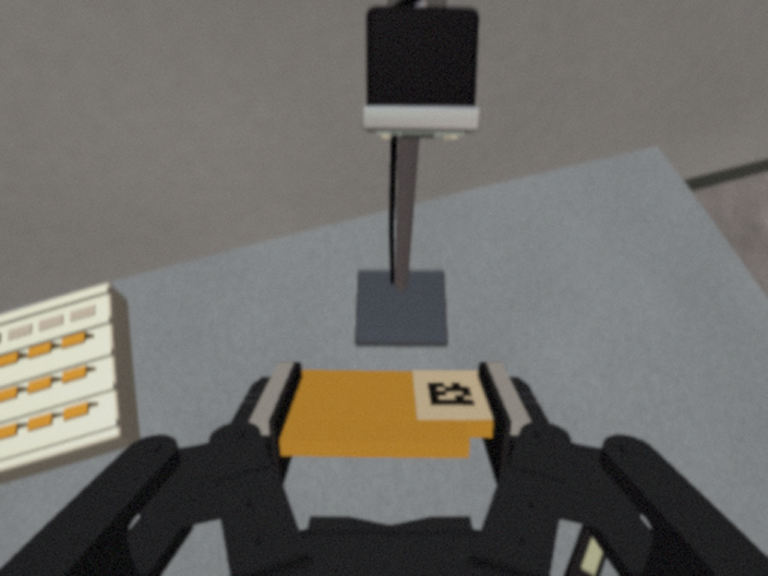

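View pics/s_wc.png

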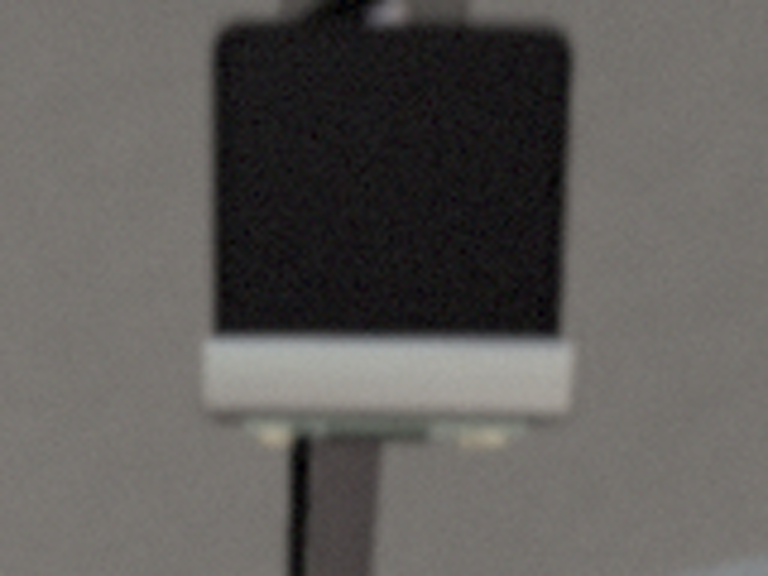

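```bash
python3 - <<'E'
from h import *
s,c,im,m,r=pickle.load(open('w7.pkl','rb'))
S=lambda p:np.array(p)/4.8+[200,0]-.4
def edge(a,b,h):
    A,B=onz(c,a,h),onz(c,b,h);v=A-B
    print('h',h,A.round(1),B.round(1),'len',np.linalg.norm(v).round(1),'az normal',(np.degrees(np.arctan2(v[1],v[0]))-90).round(2))
for h in (395,400,405): edge(S((203,410)),S((572,411)),h)
for h in (400,405,410): edge(S((203,338)),S((575,339)),h)
edge(S((217,40)),S((568,42)),440)
W=lambda p:np.array(p)/1.5-.17
for h in (8,14): edge(W((356,345)),W((447,345)),h);edge(W((359,271)),W((446,271)),h)
print('cam',(-np.array(c['R']).T@c['t']).round(1))
# label check
R=Rot.from_quat(s['ee_rot']).as_matrix();p=s['position']
for lab in ([18.5,-3.4,-41.2],[18.5,-3.4,-45]): print('label pred',proj(c,p+R@lab),'obs',m[0]['position'])
# plate corners: bottom edge (tool tip side), label-face; tool coords
for nm,P in (('botL',[-30,-2.9,-24.7]),('botR',[30,-2.9,-24.7]),('topL-',[-30,-2.9,-64.7]),('topL+',[-30,2.1,-64.7]),('notch',[21,2.1,-64.7])): print(nm,(proj(c,p+R@np.array(P))*1.5).round(1))
save('s_lab',im,(180,230,340,320))
E
```

```text
h 395 [ 718.2 -175.3  395. ] [ 700.6 -233.4  395. ] len 60.7 az normal -16.9
h 400 [ 713.  -174.1  400. ] [ 695.9 -230.5  400. ] len 59.0 az normal -16.9
h 405 [ 707.8 -172.9  405. ] [ 691.1 -227.6  405. ] len 57.2 az normal -16.9
h 400 [ 729.2 -178.6  400. ] [ 711.4 -237.6  400. ] len 61.7 az normal -16.81
h 405 [ 723.5 -177.3  405. ] [ 706.2 -234.5  405. ] len 59.8 az normal -16.81
h 410 [ 717.8 -175.9  410. ] [ 701.  -231.4  410. ] len 58.0 az normal -16.81
h 440 [ 746.8 -187.5  440. ] [ 731.7 -238.1  440. ] len 52.9 az normal -16.63
h 8 [ 750.9 -156.5    8. ] [ 716.3 -268.3    8. ] len 117.1 az normal -17.21
h 8 [ 855.3 -189.5    8. ] [ 819.6 -305.5    8. ] len 121.3 az normal -17.12
h 14 [ 748.6 -156.2   14. ] [ 714.3 -266.9   14. ] len 115.8 az normal -17.21
h 14 [ 851.9 -188.9   14. ] [ 816.6 -303.6   14. ] len 120.0 az normal -17.12
cam [ 536.1 -132.5  569.4]
label pred [[300.54168102 263.89996847]] obs [300.7, 265.3]
label pred [[301.5775491  268.24974022]] obs [300.7, 265.3]
botL [[304. 372.]]
botR [[478. 372.]]
topL- [[278.3 443.2]]
topL+ [[279.9 458.7]]
notch [[469.9 459.1]]
s_lab scale 4.8
```

View pics/s_lab.png

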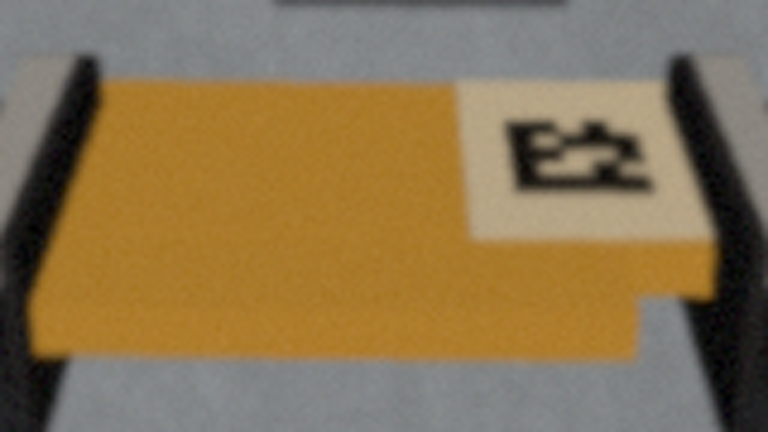

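```bash
python3 - <<'E'
from h import *
from cell import robot
s,c,im,m,r=pickle.load(open('w7.pkl','rb'))
O=np.array([717.0,-206.7,380]);print('O proj',proj(c,O),'net',r[0]['position'])
Rt=Rf(-16.95);F=O-140*(-Rt[:,1]);print('F',F.round(1))
lab=np.array([18.5,-3.4,-41.2]);Tf=F-Rt@lab;print('Tf',Tf.round(1))
s=robot.sense();R=Rot.from_quat(s['ee_rot']).as_matrix()
rv=Rot.from_matrix(R.T@Rt).as_rotvec();print('rv',rv.round(4))
plan2(s,Tf,rv,10,.6)
E
```

```text
O proj [[278.98578484  91.79310533]] net [276.4, 89.5]
F [ 622.3 -177.8  281. ]
Tf [ 653.3 -167.9  249.5]
rv [-0.0014 -0.0062 -0.0015]
deg/row 0.04 mm/row 15.7
[[0.0, -0.001, 0.0, 0.0, 0.006, 0.014, 0.6], [0.0, -0.001, 0.0, 0.0, 0.006, 0.014, 0.6], [0.0, -0.001, 0.0, 0.0, 0.006, 0.014, 0.6], [0.0, -0.001, 0.0, 0.0, 0.006, 0.014, 0.6], [0.0, -0.001, 0.0, 0.0, 0.006, 0.014, 0.6]]
[[0.0, -0.001, 0.0, 0.0, 0.006, 0.014, 0.6], [0.0, -0.001, 0.0, 0.0, 0.006, 0.014, 0.6], [0.0, -0.001, 0.0, 0.0, 0.006, 0.014, 0.6], [0.0, -0.001, 0.0, 0.0, 0.006, 0.014, 0.6], [0.0, -0.001, 0.0, 0.0, 0.006, 0.014, 0.6]]
```

send_rows:
  rows:
    - [0, -0.001, 0, 0, 0.004, 0.008, 0.6]
    - [0, -0.001, 0, 0, 0.006, 0.014, 0.6]
    - [0, -0.001, 0, 0, 0.006, 0.018, 0.6]
    - [0, -0.001, 0, 0, 0.008, 0.018, 0.6]
    - [0, -0.001, 0, 0, 0.008, 0.018, 0.6]

```text
time: 22.3
position: [627.4, -162.4, 318.3]
ee_rot: [-0.549, 0.743, -0.308, 0.228]
force: [1.2, -0.2, -1.4]
grip_width: 0.683
```

send_rows:
  rows:
    - [0, -0.001, 0, 0, 0.008, 0.018, 0.6]
    - [0, 0, 0, 0, 0.008, 0.018, 0.6]
    - [0, 0, 0, 0, 0.006, 0.014, 0.6]
    - [0, 0, 0, 0, 0.004, 0.01, 0.6]
    - [0, 0, 0, 0, 0.002, 0.006, 0.6]

```text
time: 22.8
position: [653.0, -170.1, 251.6]
ee_rot: [-0.549, 0.743, -0.308, 0.228]
force: [0.0, 0.2, -1.0]
grip_width: 0.686
```

```bash
cat > fin.py <<'E'
from h import *
from cell import robot,vision
s=robot.sense();log(s);R=Rot.from_quat(s['ee_rot']).as_matrix()
Rt=Rf(-16.95);lab=np.array([18.5,-3.4,-41.2]);F=np.array([622.3,-177.8,281.]);Tf=F-Rt@lab
print('label err mm (tool axes)',(R.T@(s['position']+R@lab-F)).round(1),'qd',np.abs(s['qd']).max().round(4))
n=-R[:,1];print('normal az/el',np.degrees(np.arctan2(n[1],n[0])).round(2),np.degrees(np.arcsin(n[2])).round(2))
print('rv to go',Rot.from_matrix(R.T@Rt).as_rotvec().round(4),'shift to go (tool)',(R.T@(Tf-s['position'])).round(1))
E
python3 fin.py
```

```text
t 22.8 p [ 653.  -170.1  251.6] q [-0.5492  0.7426 -0.3079  0.2284] j [-0.508 -0.091  2.008  0.335  0.471  1.12 ] F [ 0.   0.2 -1. ] g 0.686
label err mm (tool axes) [ 2.2 -1.7 -1.3] qd 0.131
normal az/el -17.06 45.08
rv to go [-0.0015  0.0001 -0.0014] shift to go (tool) [-2.2  1.8  1.3]
```

Small correction, then independent checks with the fixed cameras and the wrist camera.

send_rows:
  rows:
    - [-0.001, 0, -0.001, -0.001, 0.001, 0.001, 0.6]
    - [0, 0, 0, -0.001, 0.001, 0, 0.6]
    - [0, 0, 0, 0, 0, 0, 0.6]
    - [0, 0, 0, 0, 0, 0, 0.6]
    - [0, 0, 0, 0, 0, 0, 0.6]

```text
time: 23.3
position: [653.0, -168.1, 252.5]
ee_rot: [-0.549, 0.742, -0.309, 0.229]
force: [0.1, -0.0, -1.0]
grip_width: 0.689
```

```bash
python3 fin.py; python3 - <<'E'
from h import *
from cell import robot,vision
F=np.array([622.3,-177.8,281.])
s=robot.sense();R=Rot.from_quat(s['ee_rot']).as_matrix()
obs=[]
for n,cr in (('scene',(60,150,260,300)),('side',(330,70,450,200)),('wrist',None)):
    im=vision.grab_frame(n);c=vision.get_calibration(n);m=vision.mark_of(n,'label')
    print(n,'label',[(np.round(q['position'],1),round(q['conf'],2)) for q in m],'F proj',proj(c,F).round(1))
    if m: obs.append((c,np.array(m[0]['position'])))
    save('z_'+n,im,cr)
    if n=='scene': save('z_box',im,(270,150,400,320))
for i in range(len(obs)):
    for j in range(i): print('tri',tri([obs[i],obs[j]]))
print('sense label',s['position']+R@[18.5,-3.4,-41.2],robot.sense()['time'])
E
```

```text
t 23.3 p [ 653.  -168.1  252.5] q [-0.5493  0.7417 -0.3095  0.2288] j [-0.504 -0.094  2.011  0.331  0.467  1.126] F [ 0.1 -0.  -1. ] g 0.689
label err mm (tool axes) [ 0.3 -1.9 -2.3] qd 0.0029
normal az/el -16.94 45.27
rv to go [-0.0047 -0.0006  0.0001] shift to go (tool) [-0.3  2.1  2.3]
scene label [(array([182.2, 197.2]), 0.57)] F proj [[182.  196.9]]
z_scene scale 3.84
z_box scale 3.411764705882353
side label [] F proj [[331.9 182.9]]
z_side scale 4.461538461538462
wrist label [(array([300.2, 266.4]), 0.64)] F proj [[299.2 264.2]]
z_wrist scale 1.5
tri (array([ 621.63470909, -178.29294973,  278.41524393]), [0.2394893324136211, 0.05075107900818923])
sense label [ 621.87758495 -177.97661583  283.96671552] 23.6
```

View pics/z_wrist.png

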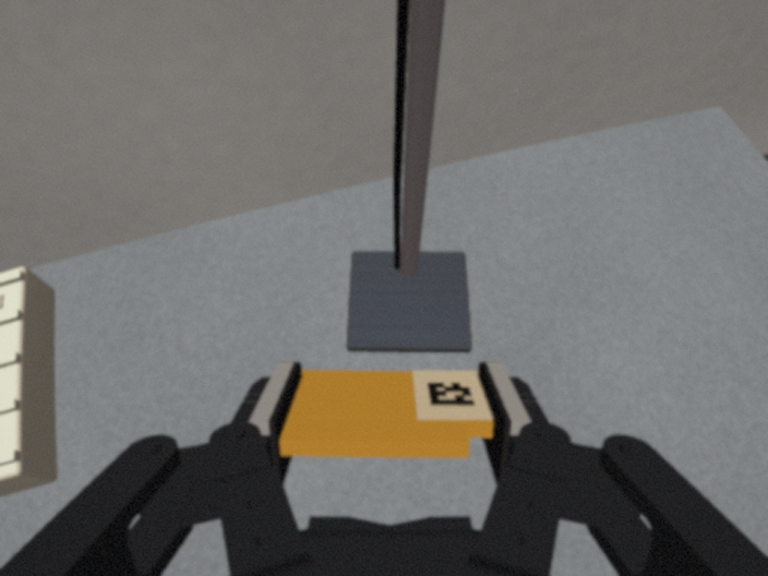

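View pics/z_side.png

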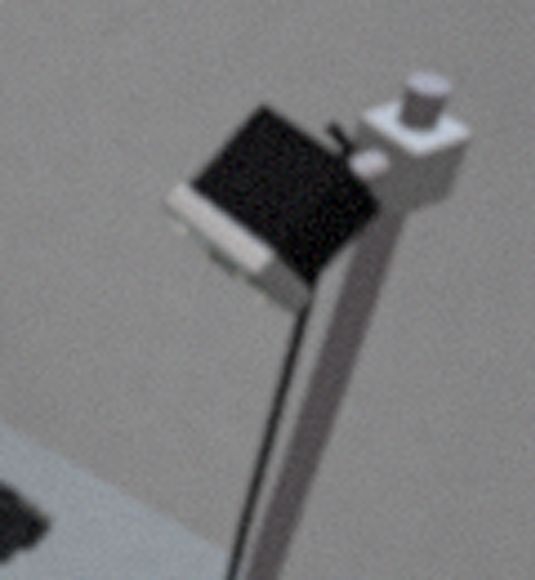

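View pics/z_scene.png

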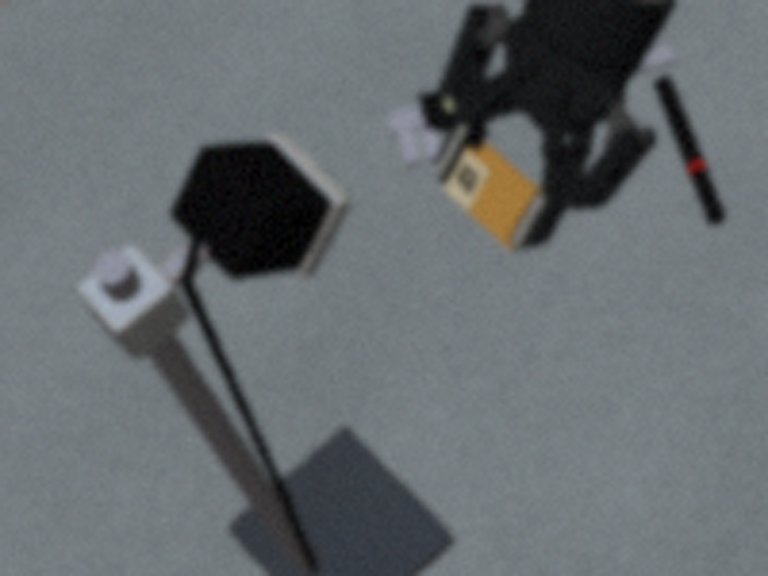

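View pics/z_box.png

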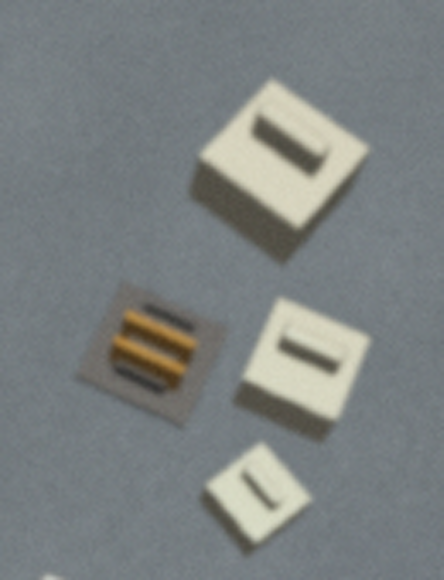

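send_rows:
  rows:
    - [-0.004, 0, 0, 0, 0.001, 0.001, 0.6]
    - [0, 0, 0, 0, 0, 0, 0.6]
    - [0, 0, 0, 0, 0, 0, 0.6]
    - [0, 0, 0, 0, 0, 0, 0.6]
    - [0, 0, 0, 0, 0, 0, 0.6]

```text
time: 24.1
position: [652.9, -168.1, 250.3]
ee_rot: [-0.55, 0.743, -0.307, 0.228]
force: [0.9, -0.1, -1.1]
grip_width: 0.685
```

```bash
python3 fin.py
```

```text
t 24.1 p [ 652.9 -168.1  250.3] q [-0.5498  0.7426 -0.3075  0.2275] j [-0.504 -0.09   2.009  0.327  0.469  1.129] F [ 0.9 -0.1 -1.1] g 0.685
label err mm (tool axes) [ 0.3 -0.4 -0.8] qd 0.0016
normal az/el -16.96 44.98
rv to go [ 0.0004 -0.0005 -0.0002] shift to go (tool) [-0.3  0.3  0.8]
```

```bash
python3 - <<'E'
from cell import robot,workorder
s=robot.sense();print(s['time'],s['grip_width'])
print(workorder.close_job())
E
```

```text
24.1 0.685318729453616
the job is handed in; nothing more can be done
None
```

I handed the job in at 24.1 s with the arm motionless, holding the notched plate at the reading point. The first grasp of the cover failed and I had to repeat it.

**What I did**
- **Cover:** I took the middle-sized cover, the one on the grey foot plate. It now stands rim down on the bench to the left of the box.
- **Plate:** The notched plate was in the slot nearest the robot. I lifted it out by its two short ends.
- **Reader:** I turned the plate label side up and brought its code to the reading point.

**Last checks**
- **Code position:** by the arm's own position reading, the code is within 1 mm of my estimate of the reading point. Triangulating from the scene and wrist cameras, before a final 2 mm correction, put it about 2.7 mm low while the arm reading said 3 mm high. I corrected by about half.
- **Reading point:** it comes from the wrist and fixed-camera views plus the given 380 mm window height. The network's mark for the reader agreed to about 3 px, or 2–3 mm.
- **Facing:** the plate's normal is at -16.96° azimuth and 44.98° elevation, against my measured -16.95° and the given 45°.
- **Other items:** the two plain plates are still in their slots in the last picture. The cover was upright and the pen and caliper were never approached.

**What failed or disagreed**
- **First cover grasp:** the rib slipped out and tilted the cover about 5° while it still sat on the box. It settled back when I raised the gripper, and the second grasp held.
- **Finger length:** the pictures showed the fingertips ending roughly 20–40 mm short of the reported TCP, depending on opening. I lowered the gripper further for the plate grasp to allow for that.
- **Side camera:** its network did not find the label in the final view, so I had no second fixed-camera check.

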